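# Clear the tray, scoop out the large truing balls and hang up the scoop

## Task

First lift the clarinet barrel or barrels out of the sorting tray and stand them upright on the cork mat. Then, using the slotted scoop and never touching a ball with the fingers, lift all the large steel ring-truing balls out of both bays and tip them into the white dish, letting the small balls fall back through the slots so that they stay in the tray; the dish stays upright on the worktop, and the pad jar and the trill key stay where they are. Last, hang the scoop by its crossbar on both prongs of the double hook on the peg rail and let go.

Things in the scene. Friction and masses are not known exactly. Their poses are not given: they have to be found in the camera images.
- tray: Fixed wooden tray, 192 x 238 x 46 mm outside, walls 6 mm, two open bays side by side. Origin: centre of underside; x along the bays, y across, z up. Bays: inner x -90 to +90 mm, 110 mm wide, centred at y = +58 (left) and -58 mm (right). Smooth floor falls 4 degrees to the -x end (floor z 8 mm at x = -90, 20.6 mm at x = +90): balls roll to that end and lie against its wall.
- bay_left (a point): Point on the floor of the left (+y) bay, at the foot of its low (-x) end wall, midway across the bay.
- bay_right (a point): The same point of the right (-y) bay.
- scoop: Loose steel slotted scoop, about 0.25 kg, flat on the worktop. Origin: on its underside below the handle; z up, open front to its own -x. Floor: five bars along x, 3 mm high, at y = 0 and +-26 (8 mm wide) and +-49.5 mm (3 mm wide), leaving four 18 mm slots. A large ball sits in a slot, 4 mm deep, and rolls along it. Back plate at x = 31 to 35 mm, 26 mm high, 102 mm wide; no sides, no front lip.
- scoop_tip (a point): Middle of the scoop's front edge, at the rounded bar tips, on its underside (scoop frame -55, 0, 0 mm). The slots are open here.
- scoop_bar (a point): Middle of the scoop's crossbar, on its axis (scoop frame 0, 0, 93 mm): a bar along y, 8 mm thick, on two 6 mm rods rising at y = +-49.5 mm. Hung by it, the empty scoop is level.
- scoop_grip (a point): Middle of the wooden grip block on the crossbar (scoop frame 0, 0, 115 mm): 14 mm (x) x 26 mm (y) x 36 mm high, z = 97 to 133 mm; pinch it across x from above.
- hook: Fixed double hook on the rail: two 8 mm prongs at y = +-32 mm pointing to -x; axes as world. Origin: where the middle of the hung crossbar's axis lies, 195 to 215 mm up, 8 mm above the prong axes. Level seat x = -8 to +10 mm; upturned tips at x = -26 mm reach 16 mm above the origin; behind, the prongs rise to a back plate (face x = 83 mm, top +37 mm, 100 mm wide).
- dish: Loose round white bowl, rim radius 80 mm, 50 mm high, flat foot of about 36 mm radius, about 0.4 kg. Origin: centre of its underside; z up.
- mat: Fixed cork mat lying on the worktop, 110 mm (x) x 130 mm (y), 4 mm thick. Origin: centre of its underside.
- pad_jar: Bystander: closed glass pad jar, 56 mm diameter, 70 mm high. Origin: centre of its underside. Leave it alone.
- trill_key: Bystander: nickel trill key lying flat, 100 mm long along its x, 10 mm high. Origin: underside of the middle. Leave it alone.
- barrel_a: Black resin clarinet barrel, a plain upright cylinder 33 mm in diameter, 64 mm high, 80 g, left standing in the upper (+x) half of the left bay. Origin: centre of its underside. May be absent.
- barrel_b: Black resin clarinet barrel, a plain upright cylinder 33 mm in diameter, 64 mm high, 80 g, left standing in the upper (+x) half of the right bay. Origin: centre of its underside. May be absent.
- big0: Large steel ball, 26 mm diameter, 72 g, in one of the tray's bays at the start. Origin at the ball's centre. Polished, slippery (friction about 0.25), rolls very easily. May be absent.
- big1: Large steel ball, 26 mm diameter, 72 g, in one of the tray's bays at the start. Origin at the ball's centre. Polished, slippery (friction about 0.25), rolls very easily. May be absent.
- big2: Large steel ball, 26 mm diameter, 72 g, in one of the tray's bays at the start. Origin at the ball's centre. Polished, slippery (friction about 0.25), rolls very easily. May be absent.
- big3: Large steel ball, 26 mm diameter, 72 g, in one of the tray's bays at the start. Origin at the ball's centre. Polished, slippery (friction about 0.25), rolls very easily. May be absent.
- big4: Large steel ball, 26 mm diameter, 72 g, in one of the tray's bays at the start. Origin at the ball's centre. Polished, slippery (friction about 0.25), rolls very easily. May be absent.
- small0: Small (undersized) steel ball, 14 mm diameter, 11 g, in one of the tray's bays at the start; it falls through the scoop's slots. Origin at the ball's centre. Polished, slippery (friction about 0.25), rolls very easily. May be absent.
- small1: Small (undersized) steel ball, 14 mm diameter, 11 g, in one of the tray's bays at the start; it falls through the scoop's slots. Origin at the ball's centre. Polished, slippery (friction about 0.25), rolls very easily. May be absent.
- small2: Small (undersized) steel ball, 14 mm diameter, 11 g, in one of the tray's bays at the start; it falls through the scoop's slots. Origin at the ball's centre. Polished, slippery (friction about 0.25), rolls very easily. May be absent.
- small3: Small (undersized) steel ball, 14 mm diameter, 11 g, in one of the tray's bays at the start; it falls through the scoop's slots. Origin at the ball's centre. Polished, slippery (friction about 0.25), rolls very easily. May be absent.
Mind the look-alikes: they are no part of the job. What is shaped like the scoop but purple is not meant.

How it is judged:
On the way, in this order (a step that is already met when the one before it is completed fails the run):
1. the barrels stand upright on the cork mat (angle between each of barrel_a, barrel_b's own z axis and vertical below 0.1 rad and z of barrel_a in the frame of mat between -0.002 and 0.012 m and x of barrel_a in the frame of mat between -0.055 and 0.055 m and y of barrel_a in the frame of mat between -0.065 and 0.065 m and z of barrel_b in the frame of mat between -0.002 and 0.012 m and x of barrel_b in the frame of mat between -0.055 and 0.055 m and y of barrel_b in the frame of mat between -0.065 and 0.065 m), for 0.2 s.
2. all large balls lie in the dish and all small balls in the tray (horizontal distance between each of big0, big1, big2, big3, big4 and dish below 0.075 m and z of big0 in the frame of dish between 0.005 and 0.06 m and z of big1 in the frame of dish between 0.005 and 0.06 m and z of big2 in the frame of dish between 0.005 and 0.06 m and z of big3 in the frame of dish between 0.005 and 0.06 m and z of big4 in the frame of dish between 0.005 and 0.06 m and x of small0 in the frame of tray between -0.09 and 0.09 m and y of small0 in the frame of tray between -0.113 and 0.113 m and z of small0 in the frame of tray between 0.005 and 0.045 m and x of small1 in the frame of tray between -0.09 and 0.09 m and y of small1 in the frame of tray between -0.113 and 0.113 m and z of small1 in the frame of tray between 0.005 and 0.045 m and x of small2 in the frame of tray between -0.09 and 0.09 m and y of small2 in the frame of tray between -0.113 and 0.113 m and z of small2 in the frame of tray between 0.005 and 0.045 m and x of small3 in the frame of tray between -0.09 and 0.09 m and y of small3 in the frame of tray between -0.113 and 0.113 m and z of small3 in the frame of tray between 0.005 and 0.045 m and angle between dish's own z axis and vertical below 0.12 rad and height (world z) of dish below 0.01 m), for 0.3 s.
3. the scoop hangs level by its crossbar on the double hook (distance between scoop_bar and hook below 0.025 m and angle between scoop's own z axis and vertical below 0.2 rad and contact force between scoop and hook above 1 N), for 0.2 s.
At the end, for the whole second after the job is handed in: Barrels upright on the mat (centre over it), big balls in the dish (within 75 mm of its axis, 5 to 60 mm above its base), small balls in the tray below the rim, dish upright on the worktop (tilt under 0.12 rad), scoop hung: crossbar middle within 25 mm of the hook origin, tilt under 0.4 rad (all of step 1 and all of step 2 and distance between scoop_bar and hook below 0.025 m and angle between scoop's own z axis and vertical below 0.4 rad); the robot touches nothing.
It fails at once if a ball is touched with the fingers (contact force between the fingers and big0 above 0.5 N or contact force between the fingers and big1 above 0.5 N or contact force between the fingers and big2 above 0.5 N or contact force between the fingers and big3 above 0.5 N or contact force between the fingers and big4 above 0.5 N or contact force between the fingers and small0 above 0.5 N or contact force between the fingers and small1 above 0.5 N or contact force between the fingers and small2 above 0.5 N or contact force between the fingers and small3 above 0.5 N).
It fails at once if a bystander is moved more than 30 mm (distance of any of pad_jar, trill_key from where it was at the start of the episode above 0.03 m).
Of big0, big1, big2, big3, big4 only 4 to 5 are there at a start; the rules pass over those that are not, and their reading is None.
Of small0, small1, small2, small3 only 2 to 4 are there at a start; the rules pass over those that are not, and their reading is None.
Of barrel_a, barrel_b only 1 to 2 are there at a start; the rules pass over those that are not, and their reading is None.
At some moment in a run one of scoop may be knocked a few centimetres aside while the robot is not near it.
It also fails if it takes over 210 s, if anything falls off the work surface, if the arm or the gripper's body presses on something with over 40 N, if the wrist force passes 120 N, or if a joint passes its speed limit or range.

## Robot

A 6-joint arm with a two-finger parallel gripper is mounted at the origin on the work surface. World frame = base frame: x ahead of the robot, y to its left, z up, the work surface at z = 0. Lengths are in m, angles in rad, forces in N, time in s.
With the tool pointing down it reaches from about 0.4 to 0.825 m from the base axis. Payload 7 kg.
Tool frame: the origin (TCP) lies at the very end of the fingers, on their centre line; the grasp point (between the pads) lies 19 mm behind it; z points along the fingers, y is the direction in which the jaws open and shut (so a half turn about z gives the same grasp; the last joint's range is limited). The gripper opens to 88 mm and grips with 3 to 60 N. Pads are 19 mm wide; open, the fingers measure 130 mm over their backs; the gripper's body (78 mm by 193 mm) begins 47 mm behind the grasp point.
Start: joints at [-1.06, 0.359, 0.012, 0, -1.224, -0.288], TCP at [0.149, -0.658, 0.227] pointing down, gripper open.
Joint ranges: [-3.07, 3.07], [-1.43, 2.12], [-1.02, 1.25], [-3.03, 1.67], [-3.05, -0], [-3.03, 3.03]. Speed limits (rad/s): [2.39, 2.39, 3.01, 3.14, 3.14, 3.14].

## Interface

Orientations are given as [roll, pitch, yaw] about the fixed x, y, z axes, in that order (R = Rz(yaw) Ry(pitch) Rx(roll)).
In Python, from station import arm gives the robot as it stands.
- The arm moves only by the shell command python3 -m inch 'ROWS' [FORCE]. ROWS is text: rows parted by semicolons, each of 7 numbers parted by spaces: the closure, from 0 (fully open) to 1 (shut), then the shift along the tool's x, y, z each as a share of 300 mm, from -1 to 1, then the turn, a rotation vector about the tool's x, y, z each as a share of 60 degrees, from -1 to 1. In form: grip tx ty tz rx ry rz; .... A call has 1 to 12 rows; each row is the pose to reach, as a shift and turn from the pose commanded when the call began, along the tool's axes at that moment; what a row does not reach only later rows make up. A row lasts 1/10 s, in which the tool goes at most 50 mm and 8.59 degrees, less where a joint would pass 70% of its speed; a pose out of reach is approached as far as the arm can. A call with a number of a shift or a turn outside -1 to 1 is refused whole. A call with a gripper value outside its range is refused whole. The fingers move at their own pace and stop on an object; FORCE is the grip in N (left out, the last holds). Time passes only in rows, so rows that repeat a pose let the fingers close. It gives the time, the measured TCP pose, the force and the opening at its end, in the units of the state.
- arm.get_state(): the state, without advancing time (a new reading comes with each control period).
- arm.grab_frame(name): name is "scene" or "top"; returns a dict with "img" (384x512x3 uint8, red, green, blue), "range_z" (384x512 float32, m along the optical axis (not along the pixel's ray), 0 where there is no reading), "fx", "fy", "cx", "cy" (pixels), "dist" ([k1, k2, p1, p2, k3] as OpenCV has them; the pictures are not rectified), "extrinsics" (4x4, takes a point from world to camera coordinates). Camera axes: x right, y up, looking along -z (the intrinsics and any distortion apply to the point x, -y, -z); pixel columns grow to the right and rows downward; lengths in m; the calibration is good to about 2 mm. A picture is of the moment at which its call begins.
- arm.job_done(): hands the job in, once; it reports no verdict.
The state is a dict: "t": time; "q": joint angles; "qd": joint speeds; "joint_efforts": joint torques, N m; "eef_pos": TCP position; "ee_rot": TCP orientation; "force": force on the tool from outside, world axes, zero at the start; "moment": the same for the moment, N m; "width": finger opening in m.
Only numpy, scipy, OpenCV 4.12 (cv2) and the standard library are available. Lean on these libraries where they do the work, as an engineer would, in place of code of your own. Each camera call takes 0.05 s, during which the arm holds its last target.

## Working session

There is one attempt and no reset: what is moved stays moved. The work goes in short steps, Python scripts to look and compute and a shell command to move; the robot and the scene stay as the last step left them, time stands still between calls to the robot, and variables do not carry over. Pictures are saved under pics/ and viewed, and the job is handed in when it is done.

```bash
ls; mkdir -p pics; cat > h.py <<'E'
import numpy as np, cv2
from station import arm
from scipy.spatial.transform import Rotation as Ro
def grab(name,out=None):
    f=arm.grab_frame(name)
    if out: cv2.imwrite('pics/'+out+'.png',cv2.resize(f['img'][:,:,::-1],None,fx=1.5,fy=1.5,interpolation=cv2.INTER_CUBIC))
    np.savez('last_'+name+'.npz',**{k:np.array(v) for k,v in f.items()})
    return f
def load(name): return dict(np.load('last_'+name+'.npz'))
def K(f): return np.array([[f['fx'],0,f['cx']],[0,f['fy'],f['cy']],[0,0,1]],float)
def ray(f,u,v):
    p=cv2.undistortPoints(np.array([[[u,v]]],float),K(f),np.array(f['dist'],float))[0,0]
    d=np.array([p[0],-p[1],-1.0]); E=np.array(f['extrinsics'])
    R=E[:3,:3];t=E[:3,3]; return -R.T@t, R.T@d
def atz(f,u,v,z):
    o,d=ray(f,u,v); return o+d*(z-o[2])/d[2]
def depth(f,u,v):
    o,d=ray(f,u,v); z=float(f['range_z'][int(round(v)),int(round(u))]); return o+d*z
def proj(f,P):
    P=np.atleast_2d(P);E=np.array(f['extrinsics']); c=P@E[:3,:3].T+E[:3,3]
    c=c*np.array([1,-1,-1]); r,_=cv2.projectPoints(c.reshape(-1,1,3),np.zeros(3),np.zeros(3),K(f),np.array(f['dist'],float)); return r[:,0]
def crop(f,name,x0,y0,x1,y1,s=3):
    cv2.imwrite('pics/'+name+'.png',cv2.resize(np.ascontiguousarray(f['img'][y0:y1,x0:x1,::-1]),None,fx=s,fy=s,interpolation=cv2.INTER_CUBIC))
def st():
    s=arm.get_state(); print({k:np.round(s[k],4).tolist() for k in ('t','eef_pos','ee_rot','force','width','q')}); return s
E
python3 - <<'E'
from h import *
st()
for n in('scene','top'):
    f=grab(n,n+'0'); print(n,f['extrinsics'],f['fx'],f['dist'])
E
```

```text
pics
{'t': 0.0, 'eef_pos': [0.149, -0.6578, 0.2256], 'ee_rot': [3.1399, -0.0001, -2.9189], 'force': [0.0398, -0.2481, -0.3279], 'width': 0.0879, 'q': [-1.0599, 0.3594, 0.011, -0.0004, -1.2241, -0.2881]}
scene [[ 0.03251657  0.99938751 -0.01293356  0.04006728]
 [-0.76309027  0.03318123  0.64543957  0.274407  ]
 [ 0.6454734  -0.01111801  0.76370183 -1.72745211]
 [ 0.          0.          0.          1.        ]] 472.9127431941836 [-0.19192605  0.          0.          0.          0.        ]
top [[ 0.0283834  -0.99958392 -0.00513429 -0.04699678]
 [ 0.99576121  0.02782456  0.08766649 -0.49514344]
 [-0.08748716 -0.0076008   0.99613665 -1.16612119]
 [ 0.          0.          0.          1.        ]] 423.33602318063544 [0.0488072 0.        0.        0.        0.       ]
```

View pics/scene0.png

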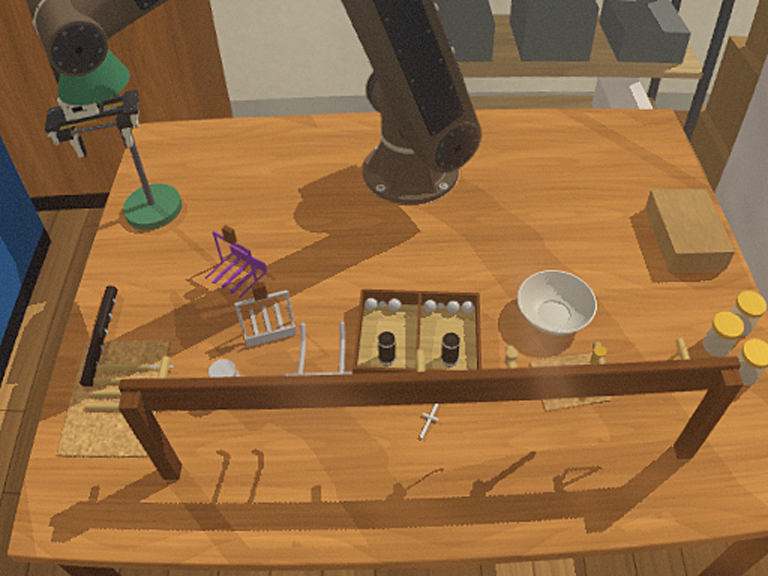

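View pics/top0.png

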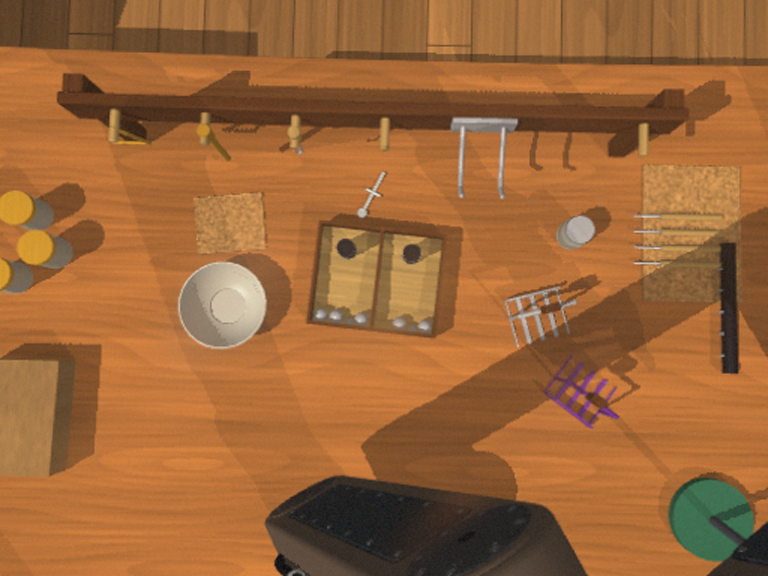

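```bash
python3 - <<'E'
from h import *
f=load('top')
crop(f,'t1',195,140,310,230,6); crop(f,'t2',325,180,425,295,5); crop(f,'t3',120,60,350,180,3)
g=load('scene'); crop(g,'s1',225,185,325,260,7)
def p(u,v,z): print((u,v),np.round(atz(f,u/1.5,v/1.5,z),3))
print('mat small');[p(*a,0.004) for a in((196,198),(264,193),(266,248),(199,254))]
print('mat big');[p(*a,0.004) for a in((643,165),(740,167),(738,302),(643,298))]
print('tray rim');[p(*a,0.046) for a in((321,220),(447,236),(436,336),(308,322))]
print('dish rim');[p(*a,0.05) for a in((179,305),(266,305),(222,262),(222,348))]
print('hook');[p(*a,0.20) for a in((461,195),(502,196),(459,130),(503,130),(452,123),(517,123))]
for a in((461,195),(502,196),(460,165),(502,165),(485,122)): print(a,depth(f,a[0]/1.5,a[1]/1.5))
E
```

```text
mat small
(196, 198) [0.662 0.341 0.004]
(264, 193) [0.676 0.212 0.004]
(266, 248) [0.57  0.203 0.004]
(199, 254) [0.554 0.33  0.004]
mat big
(643, 165) [ 0.749 -0.512  0.004]
(740, 167) [ 0.748 -0.692  0.004]
(738, 302) [ 0.492 -0.684  0.004]
(643, 298) [ 0.494 -0.511  0.004]
tray rim
(321, 220) [0.619 0.095 0.046]
(447, 236) [ 0.595 -0.138  0.046]
(436, 336) [ 0.411 -0.122  0.046]
(308, 322) [0.43  0.112 0.046]
dish rim
(179, 305) [0.454 0.346 0.05 ]
(266, 305) [0.458 0.189 0.05 ]
(222, 262) [0.535 0.273 0.05 ]
(222, 348) [0.378 0.265 0.05 ]
hook
(461, 195) [ 0.635 -0.146  0.2  ]
(502, 196) [ 0.635 -0.212  0.2  ]
(459, 130) [ 0.742 -0.141  0.2  ]
(503, 130) [ 0.743 -0.212  0.2  ]
(452, 123) [ 0.753 -0.129  0.2  ]
(517, 123) [ 0.755 -0.234  0.2  ]
(461, 195) [ 0.62834659 -0.14328242  0.22850992]
(502, 196) [ 0.62835383 -0.20702622  0.2285387 ]
(460, 165) [ 0.68147969 -0.14267859  0.20947   ]
(502, 165) [ 0.68283536 -0.2093154   0.21034315]
(485, 122) [ 0.73823699 -0.17565905  0.24889577]
```

View pics/t1.png

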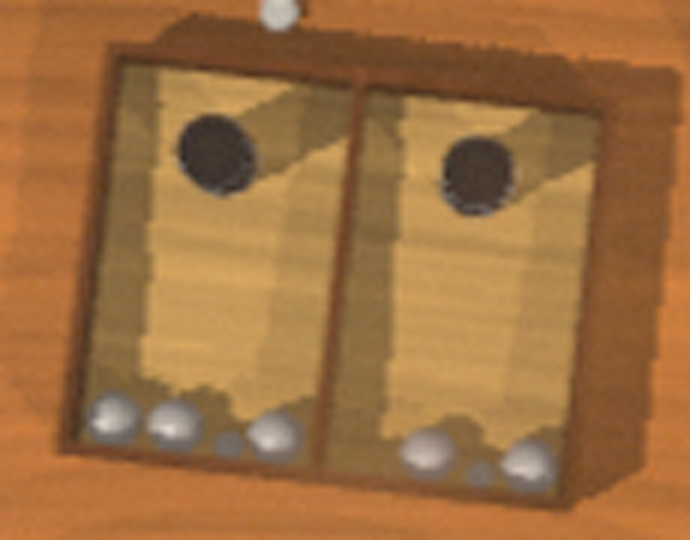

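View pics/t2.png

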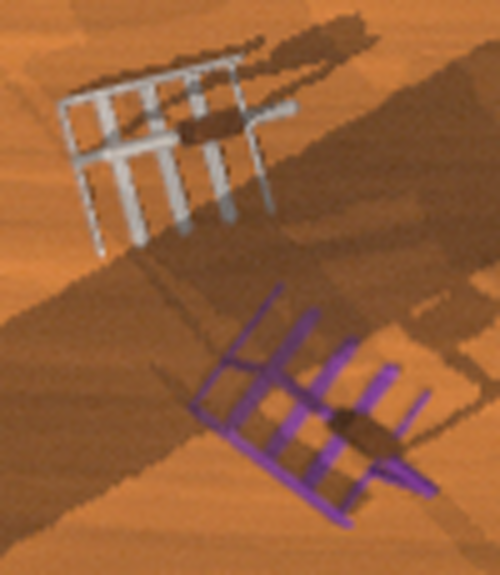

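View pics/t3.png

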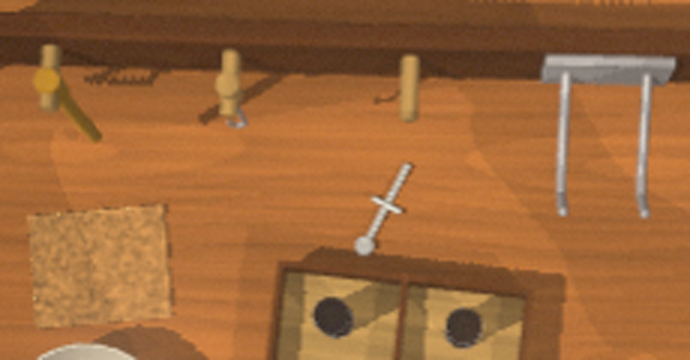

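View pics/s1.png

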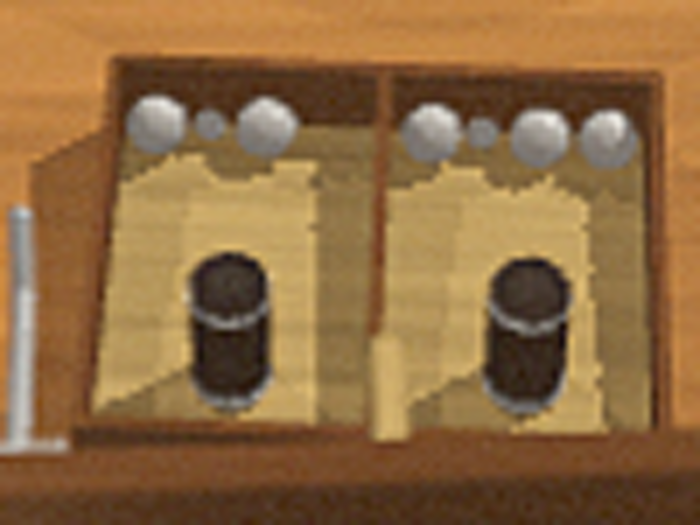

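```bash
cat >> h.py <<'E'
def move(target_pos,target_R=None,yaw=None,show=True):
    """print shares to go from current measured pose to target"""
    s=arm.get_state(); R=Ro.from_euler('xyz',s['ee_rot'])
    if target_R is None:
        target_R=Ro.from_euler('xyz',[np.pi,0,yaw]) if yaw is not None else R
    d=R.inv().apply(np.array(target_pos)-s['eef_pos'])/0.3
    r=(R.inv()*target_R).as_rotvec()/np.radians(60)
    print('shares',' '.join('%.4f'%x for x in np.r_[d,r])); return d,r
E
python3 - <<'E'
from h import *
f=load('top');g=load('scene')
T=np.array([0.514,-0.013]);a=np.radians(-5.05);c,s=np.cos(a),np.sin(a)
def tf(p): d=p[:2]-T; return np.round([c*d[0]+s*d[1],-s*d[0]+c*d[1]],4)
print('barrels top')
for u,v in((217,155),(478,176)):
    u,v=195+u/6,140+v/6; print(atz(f,u,v,0.082),depth(f,u,v),tf(atz(f,u,v,0.082)))
for u,v in((229,285),(529,292)):
    u,v=225+u/7,185+v/7; print(' scene',atz(g,u,v,0.082),depth(g,u,v))
print('balls top cam')
for u,v,z in((113,420,.022),(172,424,.022),(229,443,.016),(273,437,.022),(427,452,.022),(481,473,.016),(528,465,.022)):
    u,v=195+u/6,140+v/6; p=atz(f,u,v,z);print(np.round(p,4),tf(p))
print('balls scene')
for u,v,z in((156,124,.022),(209,125,.016),(267,127,.022),(431,132,.022),(482,132,.016),(540,136,.022),(608,139,.022)):
    u,v=225+u/7,185+v/7; p=atz(g,u,v,z);print(np.round(p,4),tf(p))
print('scoop')
for n,u,v,z in(('barL',75,162,.093),('barR',296,107,.093),('blockc',213,126,.133),('bpL',62,103,.026),('bpR',238,62,.026),('tipL',100,254,0),('tipR',271,211,0),('tipC',185,232,0)):
    u,v=325+u/5,180+v/5; print(n,np.round(atz(f,u,v,z),4), np.round(depth(f,u,v),4))
print('rail')
for u,v in((205,131),(115,110),(295,132),(384,118),(300,105),(202,115),(230,158)): print((u,v),np.round(depth(f,u/1.5,v/1.5),3))
for y in range(120,134,1): 
    pass
print('hook seat')
for v in (200,196,190,186,182,178,174,170,160,150,140):
    print(v,[np.round(depth(f,u/1.5,v/1.5),3).tolist() for u in(459,461,500,502)])
E
```

```text
barrels top
[0.56088968 0.04329192 0.082     ] [0.56075837 0.04322542 0.08287483] [0.0418 0.0602]
[ 0.5546718  -0.07334886  0.082     ] [ 0.5543544  -0.07328768  0.08419556] [ 0.0458 -0.0565]
 scene [ 0.56062394 -0.06838162  0.082     ] [ 0.56250002 -0.06838155  0.08460971]
 scene [0.56910215 0.04937067 0.082     ] [0.57152823 0.04899189 0.08541273]
balls top cam
[0.444 0.092 0.022] [-0.079   0.0984]
[0.4429 0.0645 0.022 ] [-0.0776  0.0709]
[0.435  0.0381 0.016 ] [-0.0832  0.0439]
[0.4382 0.0173 0.022 ] [-0.0782  0.0235]
[ 0.4332 -0.0546  0.022 ] [-0.0768 -0.0485]
[ 0.4244 -0.0801  0.016 ] [-0.0834 -0.0747]
[ 0.4285 -0.1017  0.022 ] [-0.0773 -0.0958]
balls scene
[ 0.4306 -0.0976  0.022 ] [-0.0756 -0.0916]
[ 0.4273 -0.0747  0.016 ] [-0.0809 -0.0691]
[ 0.4343 -0.0497  0.022 ] [-0.0762 -0.0436]
[0.4401 0.0209 0.022 ] [-0.0766  0.0273]
[0.4363 0.0435 0.016 ] [-0.0823  0.0494]
[0.4443 0.0677 0.022 ] [-0.0765  0.0743]
[0.4473 0.0969 0.022 ] [-0.0761  0.1036]
scoop
barL [ 0.444  -0.2468  0.093 ] [ 0.4476 -0.2611  0.0154]
barR [ 0.4761 -0.3615  0.093 ] [ 0.4759 -0.3605  0.0964]
blockc [ 0.46
[... 978 characters left out ...]
2 [[0.655, -0.142, 0.206], [0.655, -0.145, 0.206], [0.656, -0.207, 0.209], [0.657, -0.211, 0.204]]
178 [[0.661, -0.142, 0.209], [0.661, -0.145, 0.209], [0.663, -0.207, 0.206], [0.663, -0.21, 0.207]]
174 [[0.668, -0.142, 0.207], [0.667, -0.145, 0.208], [0.669, -0.207, 0.207], [0.669, -0.21, 0.206]]
170 [[0.674, -0.141, 0.208], [0.673, -0.144, 0.212], [0.674, -0.206, 0.212], [0.675, -0.21, 0.209]]
160 [[0.689, -0.141, 0.213], [0.689, -0.144, 0.211], [0.691, -0.206, 0.21], [0.69, -0.209, 0.213]]
150 [[0.771, -0.161, 0.003], [0.703, -0.143, 0.219], [0.705, -0.205, 0.217], [0.705, -0.208, 0.217]]
140 [[0.792, -0.161, -0.001], [0.718, -0.142, 0.224], [0.794, -0.24, -0.001], [0.719, -0.206, 0.225]]
```

```bash
python3 -m inch '0.3 0 0 -0.08 0 0 0.2126; 0.3 0 0 -0.08 0 0 0.2126; 0.3 0 0 -0.08 0 0 0.2126' 15; python3 -m inch '0.3 -0.5 0.8 0 0 0 0;0.3 -0.5 0.8 0 0 0 0;0.3 -0.5 0.8 0 0 0 0;0.3 -0.5 0.8 0 0 0 0;0.3 -0.5 0.8 0 0 0 0;0.3 -0.5 0.8 0 0 0 0;0.3 -0.5 0.8 0 0 0 0;0.3 -0.5 0.8 0 0 0 0'; python3 - <<'E'
from h import *
st(); move([0.563,0.046,0.2],yaw=np.pi)
E
```

```text
t: 0.4
eef_pos: [0.1493, -0.6583, 0.2507]
ee_rot: [-3.141, 0.0, 3.141]
force: [0.7, -0.7, -0.8]
width: 0.069
t: 1.2
eef_pos: [0.2994, -0.4176, 0.2503]
ee_rot: [3.141, -0.0, -3.137]
force: [-0.0, 0.3, 0.0]
width: 0.0616
{'t': 1.2, 'eef_pos': [0.2994, -0.4176, 0.2503], 'ee_rot': [3.1413, -0.0003, -3.1374], 'force': [-0.0457, 0.2665, 0.0035], 'width': 0.0616, 'q': [-0.5663, 0.0759, -0.3002, -0.0001, -1.1951, -1.0003]}
shares -0.8852 1.5415 0.1679 0.0003 -0.0003 0.0040
```

```bash
python3 -m inch '0.3 -0.44 0.77 0 0 0 0;0.3 -0.44 0.77 0 0 0 0;0.3 -0.44 0.77 0 0 0 0;0.3 -0.44 0.77 0 0 0 0;0.3 -0.44 0.77 0 0 0 0;0.3 -0.44 0.77 0 0 0 0;0.3 -0.44 0.77 0 0 0 0'; python3 -m inch '0.3 -0.44 0.77 0 0 0 0;0.3 -0.44 0.77 0 0 0 0;0.3 -0.44 0.77 0.17 0 0 0;0.3 -0.44 0.77 0.17 0 0 0;0.3 -0.44 0.77 0.4 0 0 0;0.3 -0.44 0.77 0.4 0 0 0;0.3 -0.44 0.77 0.4 0 0 0;0.3 -0.44 0.77 0.4 0 0 0'; python3 - <<'E'
from h import *
s=st(); move([0.563,0.046,0.1],yaw=np.pi)
f=grab('top');g=grab('scene')
for n,h in(('top',f),('scene',g)): print(n,proj(h,s['eef_pos']))
u,v=proj(f,s['eef_pos'])[0].astype(int);crop(f,'ct',u-60,v-60,u+60,v+60,5)
u,v=proj(g,s['eef_pos'])[0].astype(int);print(u,v);crop(g,'cs',u-60,v-60,u+60,v+60,5)
E
```

```text
t: 1.9
eef_pos: [0.4319, -0.1863, 0.2501]
ee_rot: [3.142, -0.001, -3.138]
force: [-1.3, 0.1, -0.2]
width: 0.0614
t: 2.7
eef_pos: [0.5622, 0.0426, 0.1278]
ee_rot: [-3.139, -0.005, -3.141]
force: [-0.7, -0.3, 0.5]
width: 0.0616
{'t': 2.7, 'eef_pos': [0.5622, 0.0426, 0.1278], 'ee_rot': [-3.1394, -0.0051, -3.1413], 'force': [-0.7294, -0.3038, 0.4691], 'width': 0.0616, 'q': [0.4227, 0.2657, -0.3651, -0.0001, -0.9456, -1.9931]}
shares -0.0031 0.0114 0.0927 -0.0021 -0.0049 0.0003
top [[230.17735632 162.63477285]]
scene [[298.72775683 214.781675  ]]
298 214
```

View pics/cs.png

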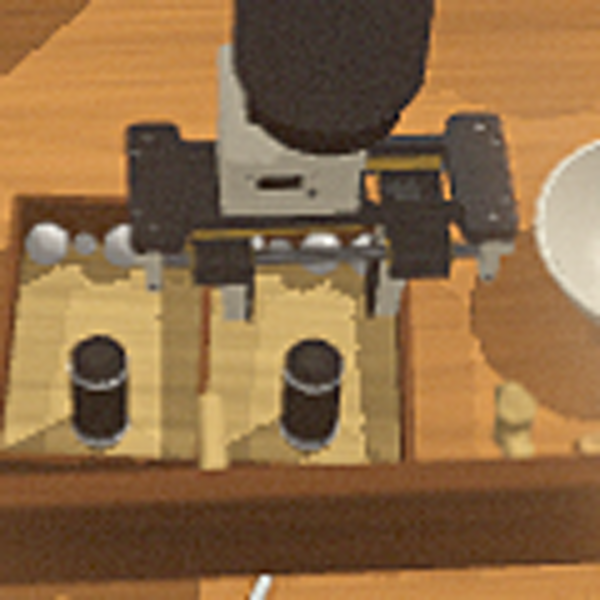

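View pics/ct.png

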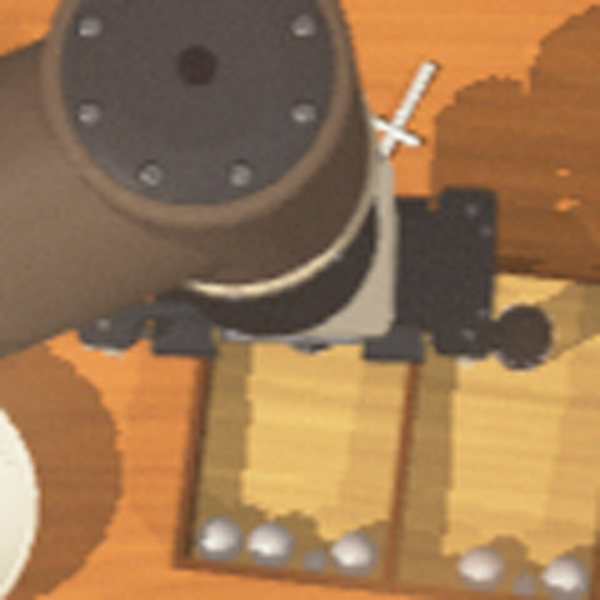

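```bash
python3 -m inch '0.3 0 0.004 0.12 0 0 0;0.3 0 0.004 0.253 0 0 0;0.3 0 0.004 0.253 0 0 0;0.3 0 0.004 0.253 0 0 0;1 0 0.004 0.253 0 0 0;1 0 0.004 0.253 0 0 0;1 0 0.004 0.253 0 0 0;1 0 0.004 0.253 0 0 0;1 0 0.004 0.253 0 0 0;1 0 0.004 0.253 0 0 0' 20; python3 - <<'E'
from h import *
s=st()
E
```

```text
t: 3.8
eef_pos: [0.5636, 0.0452, 0.0553]
ee_rot: [3.141, 0.001, -3.141]
force: [-1.2, 0.2, 6.7]
width: 0.0326
{'t': 3.8, 'eef_pos': [0.5636, 0.0452, 0.0553], 'ee_rot': [3.1414, 0.0012, -3.1409], 'force': [-1.1859, 0.1652, 6.6624], 'width': 0.0326, 'q': [0.4263, 0.3501, -0.4439, 0.0005, -0.7757, -1.9968]}
```

```bash
python3 -m inch '1 0 0 -0.15 0 0 0;1 0 0 -0.33 0 0 0;1 0 0 -0.4 0 0 0;1 0 0 -0.4 0 0 0;1 0 0 -0.4 0 0 0' ; python3 - <<'E'
from h import *
s=st(); move([0.612,0.3095,0.17],yaw=np.pi)
f=grab('scene');u,v=proj(f,s['eef_pos'])[0].astype(int);crop(f,'cs2',u-60,v-60,u+60,v+60,5)
E
```

```text
t: 4.3
eef_pos: [0.5627, 0.0451, 0.1747]
ee_rot: [3.141, 0.0, 3.142]
force: [-0.9, 0.0, -1.4]
width: 0.0324
{'t': 4.3, 'eef_pos': [0.5627, 0.0451, 0.1747], 'ee_rot': [3.1409, 0.0003, 3.1415], 'force': [-0.8699, 0.0175, -1.4039], 'width': 0.0324, 'q': [0.4263, 0.2182, -0.3091, -0.0006, -1.0429, -1.9968]}
shares -0.1642 0.8813 0.0163 0.0007 0.0003 -0.0001
```

View pics/cs2.png

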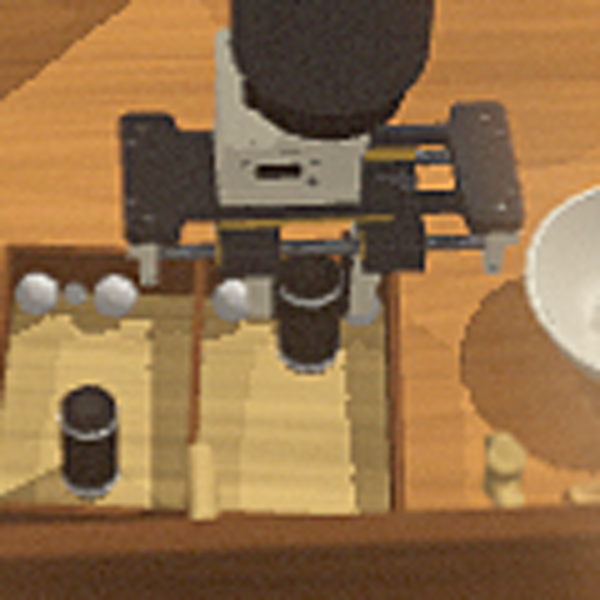

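```bash
python3 -m inch '1 -0.08 0.44 0 0 0 0;1 -0.164 0.881 0 0 0 0;1 -0.164 0.881 0 0 0 0;1 -0.164 0.881 0 0 0 0;1 -0.164 0.881 0 0 0 0;1 -0.164 0.881 0 0 0 0;1 -0.164 0.881 0 0 0 0;1 -0.164 0.881 0 0 0 0'; python3 -m inch '1 0 0 0.15 0 0 0;1 0 0 0.3 0 0 0;1 0 0 0.38 0 0 0;1 0 0 0.41 0 0 0;1 0 0 0.42 0 0 0;1 0 0 0.43 0 0 0;1 0 0 0.44 0 0 0;1 0 0 0.44 0 0 0'; python3 - <<'E'
from h import *
s=st()
f=grab('scene');u,v=proj(f,s['eef_pos'])[0].astype(int);crop(f,'cs3',u-60,v-60,u+60,v+60,5)
E
```

```text
t: 5.15
eef_pos: [0.6113, 0.3087, 0.1725]
ee_rot: [-3.139, -0.003, -3.141]
force: [-0.8, 0.2, -1.2]
width: 0.0325
t: 5.95
eef_pos: [0.6126, 0.3095, 0.0436]
ee_rot: [3.141, 0.001, -3.142]
force: [-0.3, -0.0, -0.7]
width: 0.0326
{'t': 5.95, 'eef_pos': [0.6126, 0.3095, 0.0436], 'ee_rot': [3.1405, 0.0012, -3.1415], 'force': [-0.3148, -0.0333, -0.716], 'width': 0.0326, 'q': [0.7511, 0.5269, -0.1688, 0.0, -0.8735, -2.3218]}
```

View pics/cs3.png

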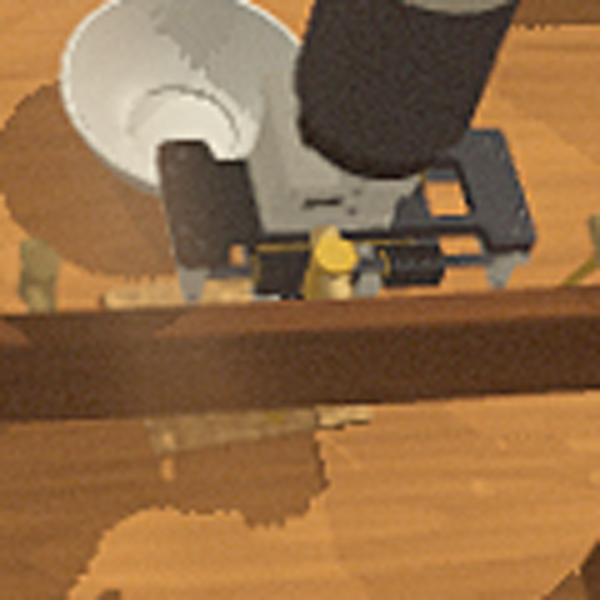

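```bash
python3 -m inch '1 0 0 0.003 0 0 0;1 0 0 0.006 0 0 0;1 0 0 0.006 0 0 0'; python3 -m inch '1 0 0 0.003 0 0 0;1 0 0 0.006 0 0 0;1 0 0 0.006 0 0 0'
```

```text
t: 6.3
eef_pos: [0.613, 0.3097, 0.0421]
ee_rot: [3.141, 0.002, -3.141]
force: [0.2, -0.2, 4.5]
width: 0.0327
t: 6.6
eef_pos: [0.6139, 0.3102, 0.0416]
ee_rot: [3.14, 0.004, -3.14]
force: [-0.6, -0.5, 10.5]
width: 0.0329
```

```bash
python3 -m inch '0.5 0 0 0 0 0 0;0.45 0 0 0 0 0 0;0.45 0 0 0 0 0 0;0.45 0 0 0 0 0 0;0.45 0 0 -0.1 0 0 0;0.45 0 0 -0.25 0 0 0;0.45 0 0 -0.42 0 0 0;0.45 0 0 -0.42 0 0 0;0.45 0 0 -0.42 0 0 0;0.45 0 0 -0.42 0 0 0'; python3 - <<'E'
from h import *
s=st();move([0.558,-0.072,0.12],yaw=np.pi)
E
```

```text
t: 7.6
eef_pos: [0.6115, 0.3089, 0.1639]
ee_rot: [-3.141, -0.002, 3.142]
force: [-0.4, 0.2, -0.7]
width: 0.0482
{'t': 7.6, 'eef_pos': [0.6115, 0.3089, 0.1639], 'ee_rot': [-3.1409, -0.0015, 3.1415], 'force': [-0.4165, 0.219, -0.6686], 'width': 0.0482, 'q': [0.7513, 0.4167, -0.0458, -0.0006, -1.1099, -2.3219]}
shares 0.1779 -1.2696 0.1476 -0.0007 -0.0015 -0.0001
```

```bash
python3 -m inch '0.3 0.09 -0.64 0 0 0 0;0.3 0.09 -0.64 0 0 0 0;0.3 0.09 -0.64 0 0 0 0;0.3 0.09 -0.64 0 0 0 0;0.3 0.09 -0.64 0 0 0 0';python3 -m inch '0.3 0.088 -0.63 0 0 0 0;0.3 0.088 -0.63 0 0 0 0;0.3 0.088 -0.63 0 0 0 0;0.3 0.088 -0.63 0 0 0 0;0.3 0.088 -0.63 0 0 0 0;0.3 0.088 -0.63 0 0 0 0';  python3 - <<'E'
from h import *
s=st();move([0.558,-0.072,0.055],yaw=np.pi)
f=grab('scene');u,v=proj(f,s['eef_pos'])[0].astype(int);crop(f,'cs4',u-60,v-60,u+60,v+60,5)
f=grab('top','top4')
E
```

```text
t: 8.1
eef_pos: [0.583, 0.1125, 0.1635]
ee_rot: [-3.14, -0.004, 3.138]
force: [0.7, 1.2, 0.2]
width: 0.0612
t: 8.7
eef_pos: [0.5582, -0.0725, 0.1638]
ee_rot: [-3.141, -0.002, 3.14]
force: [0.2, 0.7, 0.4]
width: 0.061
{'t': 8.7, 'eef_pos': [0.5582, -0.0725, 0.1638], 'ee_rot': [-3.1413, -0.0021, 3.1397], 'force': [0.1514, 0.674, 0.3536], 'width': 0.061, 'q': [0.2184, 0.2269, -0.3251, -0.0002, -1.0209, -1.791]}
shares -0.0001 0.0018 0.3627 -0.0003 -0.0020 -0.0018
```

View pics/cs4.png

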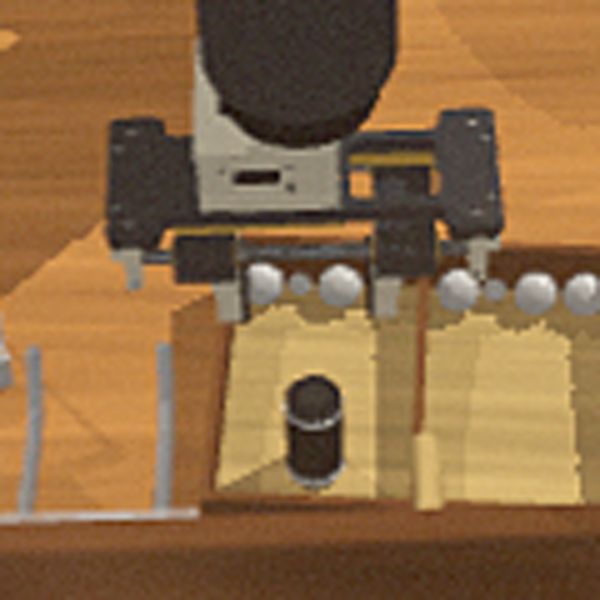

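View pics/top4.png

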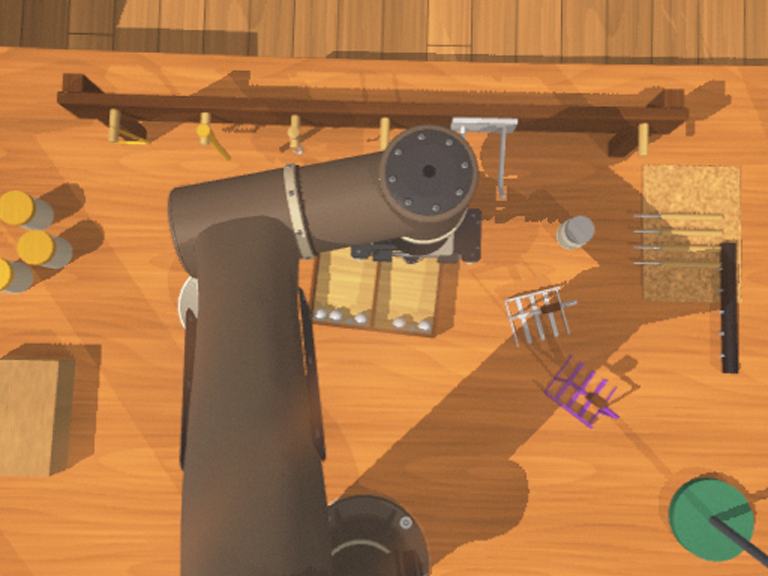

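```bash
python3 -m inch '0.3 0 0 0.15 0 0 0;0.3 0 0.0 0.3 0 0 0;0.3 0 0.0 0.363 0 0 0;0.3 0 0 0.363 0 0 0;1 0 0 0.363 0 0 0;1 0 0 0.363 0 0 0;1 0 0 0.363 0 0 0;1 0 0 0.363 0 0 0;1 0 0 0.363 0 0 0;1 0 0 0.363 0 0 0' 20; python3 -m inch '1 0 0 -0.15 0 0 0;1 0 0 -0.33 0 0 0;1 0 0 -0.38 0 0 0;1 0 0 -0.38 0 0 0;1 0 0 -0.38 0 0 0';  python3 - <<'E'
from h import *
s=st();move([0.6185,0.2325,0.172],yaw=np.pi)
f=grab('top','top5')
E
```

```text
t: 9.8
eef_pos: [0.5596, -0.0716, 0.0572]
ee_rot: [3.141, 0.002, -3.141]
force: [-1.3, 2.2, 6.3]
width: 0.0324
t: 10.3
eef_pos: [0.5584, -0.0717, 0.1701]
ee_rot: [3.141, 0.0, 3.141]
force: [-0.3, 0.4, -1.7]
width: 0.0323
{'t': 10.3, 'eef_pos': [0.5584, -0.0717, 0.1701], 'ee_rot': [3.141, 0.0004, 3.1413], 'force': [-0.2969, 0.4411, -1.7206], 'width': 0.0323, 'q': [0.2196, 0.2199, -0.3183, -0.0006, -1.0321, -1.7904]}
shares -0.1998 1.0140 -0.0056 0.0006 0.0003 -0.0003
```

```bash
python3 -m inch '1 -0.1 0.5 0 0 0 0;1 -0.1 0.5 0 0 0 0;1 -0.1 0.5 0 0 0 0;1 -0.1 0.5 0 0 0 0';python3 -m inch '1 -0.1 0.514 0 0 0 0;1 -0.1 0.514 0 0 0 0;1 -0.1 0.514 0 0 0 0;1 -0.1 0.514 0 0 0 0;1 -0.1 0.514 0 0 0 0'; python3 -m inch '1 0 0 0.15 0 0 0;1 0 0 0.3 0 0 0;1 0 0 0.37 0 0 0;1 0 0 0.39 0 0 0;1 0 0 0.40 0 0 0;1 0 0 0.41 0 0 0;1 0 0 0.415 0 0 0;1 0 0 0.415 0 0 0'; python3 -m inch '1 0 0 0.003 0 0 0;1 0 0 0.006 0 0 0;1 0 0 0.006 0 0 0'
```

```text
t: 10.75
eef_pos: [0.5891, 0.0825, 0.1681]
ee_rot: [-3.141, -0.002, -3.138]
force: [-0.2, -0.1, -0.7]
width: 0.0324
t: 11.25
eef_pos: [0.6179, 0.2336, 0.1675]
ee_rot: [-3.139, -0.003, -3.139]
force: [0.1, -0.2, -0.6]
width: 0.0324
t: 12.05
eef_pos: [0.6193, 0.2327, 0.0467]
ee_rot: [3.141, 0.001, -3.141]
force: [0.1, -0.8, -1.5]
width: 0.032
t: 12.35
eef_pos: [0.619, 0.2327, 0.0442]
ee_rot: [3.141, 0.001, -3.141]
force: [-0.5, -0.8, 0.9]
width: 0.0324
```

```bash
python3 -m inch '1 0 0 0.003 0 0 0;1 0 0 0.006 0 0 0;1 0 0 0.006 0 0 0';python3 -m inch '0.5 0 0 0 0 0 0;0.45 0 0 0 0 0 0;0.45 0 0 0 0 0 0;0.45 0 0 0 0 0 0;0.45 0 0 -0.1 0 0 0;0.45 0 0 -0.25 0 0 0;0.45 0 0 -0.42 0 0 0;0.45 0 0 -0.42 0 0 0;0.45 0.3 -0.42 -0.42 0 0 0;0.45 0.3 -0.8 -0.42 0 0 0;0.45 0.3 -0.8 -0.42 0 0 0;0.45 0.3 -0.8 -0.42 0 0 0'; python3 - <<'E'
from h import *
s=st()
f=grab('scene','scene6')
E
```

```text
t: 12.65
eef_pos: [0.6199, 0.2328, 0.0438]
ee_rot: [3.141, 0.002, -3.141]
force: [-1.6, 0.4, 9.5]
width: 0.0323
t: 13.85
eef_pos: [0.5449, 0.0469, 0.1679]
ee_rot: [3.142, 0.0, -3.141]
force: [0.6, -0.8, 0.1]
width: 0.0479
{'t': 13.85, 'eef_pos': [0.5449, 0.0469, 0.1679], 'ee_rot': [3.1415, 0.0002, -3.1405], 'force': [0.6192, -0.8086, 0.1134], 'width': 0.0479, 'q': [0.4442, 0.1961, -0.3553, 0.0, -1.0191, -2.014]}
```

View pics/scene6.png

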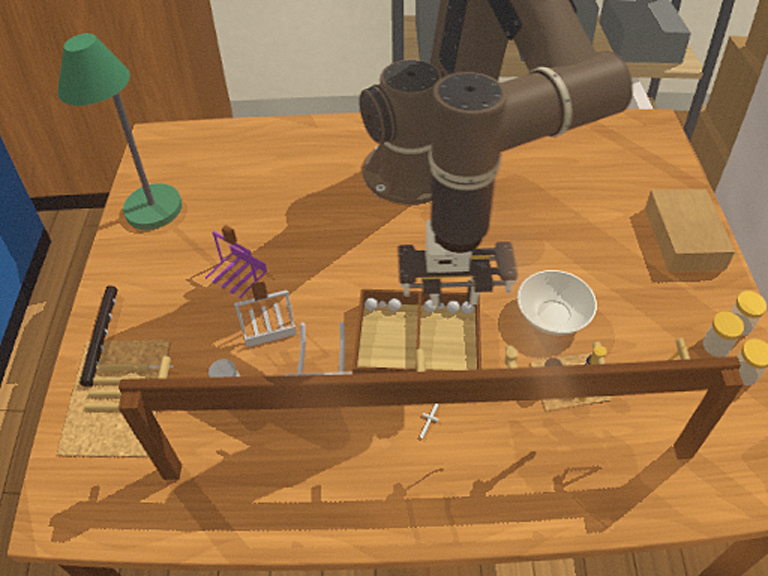

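```bash
python3 -m inch '0.3 0 -0.1 -0.2 0 0 -0.14;0.3 0.1 -0.2 -0.3 0 0 -0.28;0.3 0.1 -0.3 -0.3 0 0 -0.42;0.3 0.15 -0.4 -0.3 0 0 -0.56;0.3 0.2 -0.5 -0.3 0 0 -0.7;0.3 0.25 -0.6 -0.3 0 0 -0.84;0.3 0.28 -0.7 -0.3 0 0 -1;0.3 0.28 -0.7 -0.3 0 0 -1;0.3 0.28 -0.7 -0.3 0 0 -1;0.3 0.28 -0.7 -0.3 0 0 -1' 20;python3 -m inch '0.3 0 0 0 0 0 -0.76;0.3 0 0 0 0 0 -0.76;0.3 0 0 0 0 0 -0.76;0.3 0 0 0 0 0 -0.76;0.3 0 0 0 0 0 -0.76;0.3 0 0 0 0 0 -0.76;0.3 0 0 0 0 0 -0.76'
python3 - <<'E'
from h import *
s=st()
f=grab('top','top7');g=grab('scene'); crop(f,'t7',325,180,425,295,5); crop(g,'s7',140,180,240,260,6)
E
```

```text
t: 14.9
eef_pos: [0.4621, -0.1613, 0.2579]
ee_rot: [3.141, 0.0, -2.096]
force: [0.4, -0.6, 0.3]
width: 0.0611
t: 15.6
eef_pos: [0.4623, -0.1608, 0.2579]
ee_rot: [3.141, 0.0, -1.298]
force: [-0.2, 1.2, 0.5]
width: 0.0612
{'t': 15.6, 'eef_pos': [0.4623, -0.1608, 0.2579], 'ee_rot': [3.1414, 0.0001, -1.2978], 'force': [-0.1844, 1.2491, 0.5377], 'width': 0.0612, 'q': [0.0679, 0.0281, -0.334, -0.0001, -1.2089, 0.2051]}
```

View pics/t7.png

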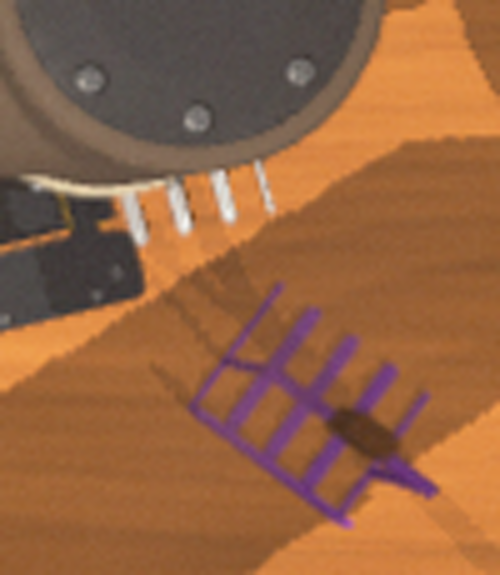

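View pics/s7.png

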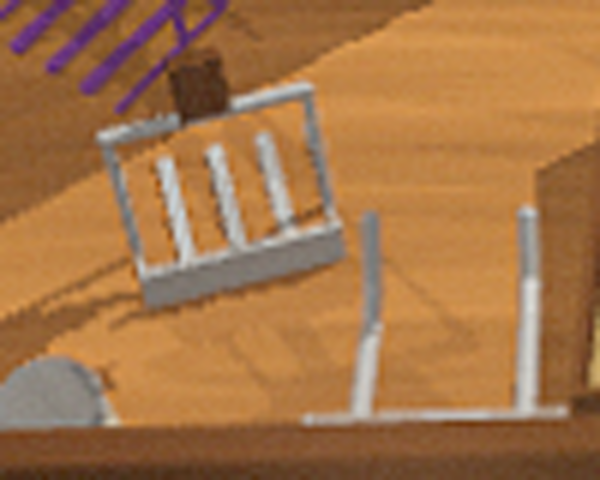

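View pics/top7.png

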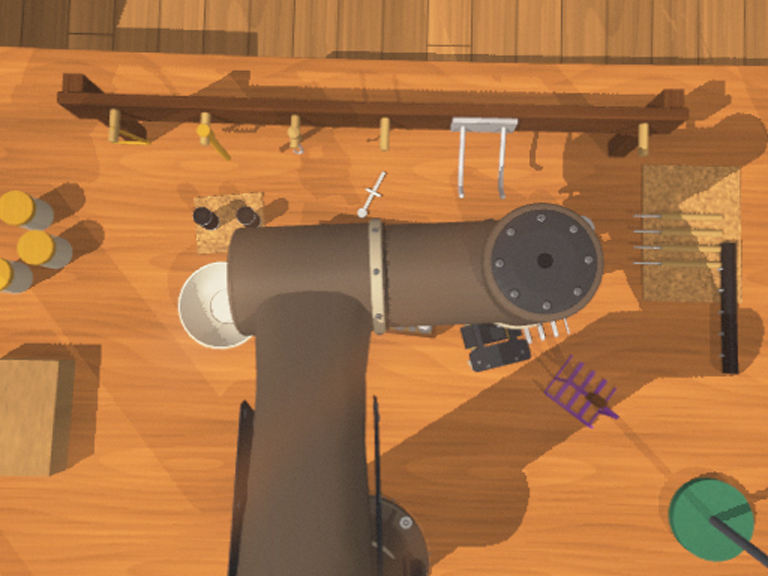

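```bash
python3 - <<'E'
from h import *
g=load('scene')
for u,v in((198,62),(205,105)):
    print(atz(g,140+u/6,180+v/6,0.133 if v<80 else .1),depth(g,140+u/6,180+v/6))
move([0.462,-0.309,0.2],yaw=np.radians(15.5-90)); move([0.462,-0.309,0.1],yaw=np.radians(15.5-90))
E
```

```text
[ 0.4658574  -0.30342944  0.133     ] [ 0.46612579 -0.30335584  0.1333161 ]
[ 0.46494125 -0.30532138  0.1       ] [ 0.46770114 -0.30455929  0.1033532 ]
shares 0.4751 0.1326 0.1932 0.0001 0.0001 0.0004
shares 0.4751 0.1326 0.5265 0.0001 0.0001 0.0004
```

```bash
python3 -m inch '0.3 0.16 0.045 0 0 0 0;0.3 0.32 0.09 0 0 0 0;0.3 0.475 0.13 0 0 0 0;0.3 0.475 0.13 0.1 0 0 0;0.3 0.475 0.13 0.193 0 0 0;0.3 0.475 0.13 0.193 0 0 0;0.3 0.475 0.13 0.193 0 0 0' 40;python3 - <<'E'
from h import *
s=st()
g=grab('scene'); crop(g,'s8',140,160,240,240,6)
print(proj(g,s['eef_pos']))
E
```

```text
t: 16.4
eef_pos: [0.4629, -0.3094, 0.2005]
ee_rot: [3.141, -0.0, -1.299]
force: [-0.5, 0.1, 0.5]
width: 0.0614
{'t': 16.4, 'eef_pos': [0.4629, -0.3094, 0.2005], 'ee_rot': [3.1406, -0.0001, -1.2988], 'force': [-0.5009, 0.1154, 0.4513], 'width': 0.0614, 'q': [-0.2371, 0.1847, -0.2895, 0.0006, -1.0975, 0.5088]}
[[167.07108695 173.56628819]]
```

View pics/s8.png

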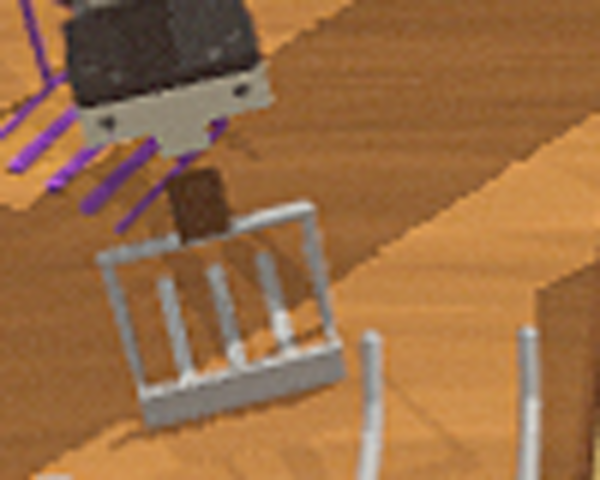

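```bash
python3 -m inch '0.3 0 0 0.13 0 0 0;0.3 0 0 0.25 0 0 0;0.3 0 0 0.32 0 0 0;0.3 0 0 0.335 0 0 0;0.3 0 0 0.335 0 0 0;1 0 0 0.335 0 0 0;1 0 0 0.335 0 0 0;1 0 0 0.335 0 0 0;1 0 0 0.335 0 0 0;1 0 0 0.335 0 0 0;1 0 0 0.335 0 0 0;1 0 0 0.335 0 0 0' 45;python3 -m inch '1 0 0 0 0 0 0;1 0 0 -0.1 0 0 0;1 0 0 -0.25 0 0 0;1 0 0 -0.4 0 0 0;1 0 0 -0.4 0 0 0;1 0 0 -0.4 0 0 0;1 0 0 -0.4 0 0 0';python3 - <<'E'
from h import *
s=st()
g=grab('scene'); crop(g,'s9',130,120,250,220,6)
move([0.53,-0.1,s['eef_pos'][2]],yaw=np.radians(-95))
E
```

```text
t: 17.65
eef_pos: [0.4627, -0.3094, 0.0996]
ee_rot: [3.142, 0.0, -1.298]
force: [0.9, 0.9, -1.7]
width: 0.0136
t: 18.35
eef_pos: [0.4617, -0.3089, 0.2181]
ee_rot: [3.14, 0.002, -1.299]
force: [-0.6, 0.7, -2.9]
width: 0.0134
{'t': 18.35, 'eef_pos': [0.4617, -0.3089, 0.2181], 'ee_rot': [3.1398, 0.0019, -1.2987], 'force': [-0.6083, 0.7017, -2.8503], 'width': 0.0134, 'q': [-0.2376, 0.1704, -0.2646, -0.0008, -1.1383, 0.5101]}
shares -0.6096 -0.4067 -0.0006 0.0027 0.0015 0.3432
```

View pics/s9.png

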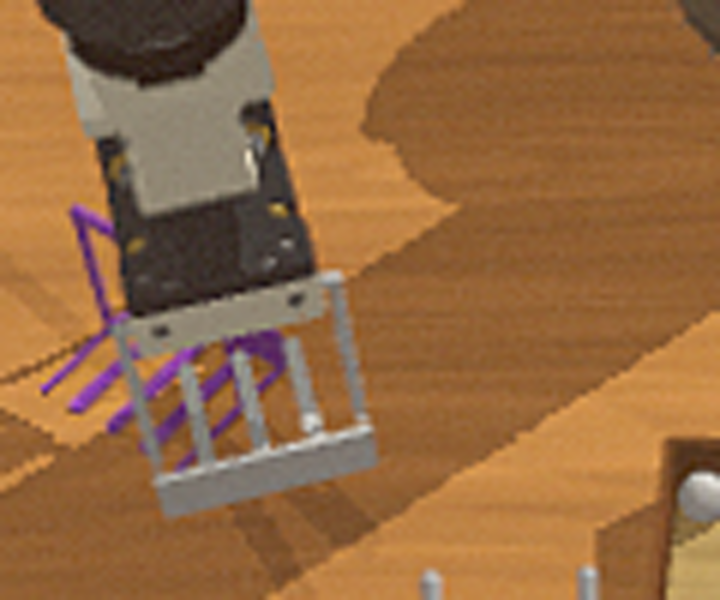

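```bash
python3 -m inch '1 -0.1 -0.05 0 0 0 0.1;1 -0.2 -0.13 0 0 0 0.2;1 -0.3 -0.2 0 0 0 0.3;1 -0.4 -0.25 0 0 0 0.343;1 -0.5 -0.33 0 0 0 0.343;1 -0.6096 -0.4067 0 0 0 0.343;1 -0.6096 -0.4067 0 0 0 0.343;1 -0.6096 -0.4067 0 0 0 0.343;1 -0.6096 -0.4067 0 0 0 0.343';python3 - <<'E'
from h import *
s=st()
move([0.524,-0.072,s['eef_pos'][2]],yaw=np.radians(-95))
E
```

```text
t: 19.3
eef_pos: [0.5303, -0.1008, 0.2186]
ee_rot: [3.139, -0.0, -1.658]
force: [-0.3, -0.2, -1.6]
width: 0.0139
{'t': 19.3, 'eef_pos': [0.5303, -0.1008, 0.2186], 'ee_rot': [3.1395, -0.0005, -1.6576], 'force': [-0.2592, -0.1954, -1.6043], 'width': 0.0139, 'q': [0.1753, 0.1435, -0.2967, -0.0001, -1.1328, -0.2621]}
shares -0.0939 0.0293 0.0000 0.0020 -0.0005 0.0004
```

```bash
python3 -m inch '1 -0.05 0.015 0.03 0 0 0;1 -0.094 0.029 0.07 0 0 0;1 -0.094 0.029 0.12 0 0 0;1 -0.094 0.029 0.162 0 0 0;1 -0.094 0.029 0.162 0 0 0;1 -0.094 0.029 0.162 0 0 0;1 -0.094 0.029 0.162 0 0 0';python3 - <<'E'
from h import *
s=st()
g=grab('scene'); crop(g,'s10',215,150,325,250,7);f=grab('top');crop(f,'t10',190,140,310,240,6)
E
```

```text
t: 20.0
eef_pos: [0.5252, -0.0719, 0.1716]
ee_rot: [-3.141, -0.0, -1.658]
force: [-0.4, 0.2, -2.4]
width: 0.0138
{'t': 20.0, 'eef_pos': [0.5252, -0.0719, 0.1716], 'ee_rot': [-3.1408, -0.0, -1.6578], 'force': [-0.4189, 0.1684, -2.4212], 'width': 0.0138, 'q': [0.2345, 0.1649, -0.3858, 0.0003, -1.0193, -0.3217]}
```

View pics/s10.png

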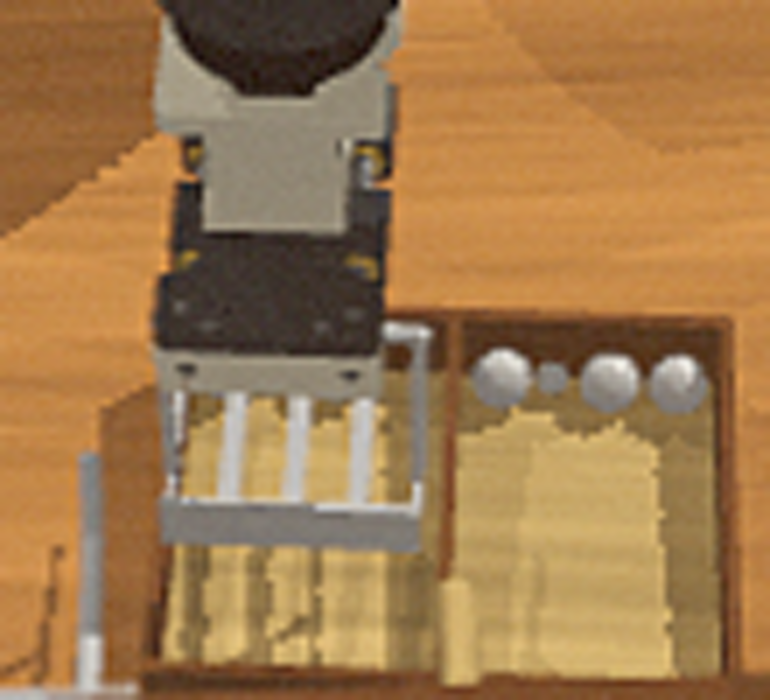

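View pics/t10.png

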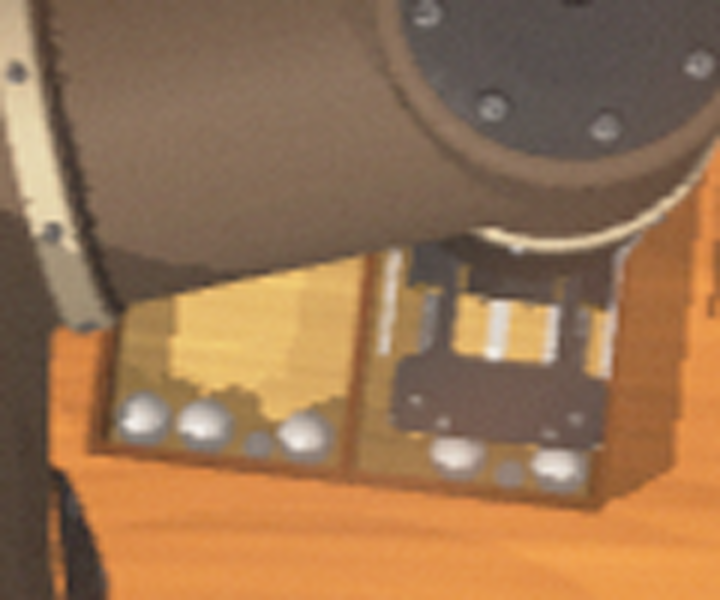

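```bash
cat >> h.py <<'E'
def tray_pts(T,a):
    L=[]
    R=Ro.from_euler('z',a).as_matrix()
    for x,y in((-96,-119),(96,-119),(96,119),(-96,119)): L.append(((x,y),))
    segs=[]
    def rect(x0,x1,y0,y1,z): 
        c=[(x0,y0,z),(x1,y0,z),(x1,y1,z),(x0,y1,z)]; segs.extend([(c[i],c[(i+1)%4]) for i in range(4)])
    rect(-96,96,-119,119,46); rect(-90,90,3,113,46); rect(-90,90,-113,-3,46)
    return [[R@(np.array(p)/1000)+np.r_[T,0] for p in s] for s in segs]
def scoop_pts(pos,R):
    segs=[]
    for y in(-51,-48,-30,-22,-4,4,22,30,48,51): segs.append(((-55,y,3),(31,y,3)))
    c=[(35,-51,0),(35,51,0),(35,51,26),(35,-51,26)]; segs+= [(c[i],c[(i+1)%4]) for i in range(4)]
    segs.append(((0,-53,93),(0,53,93)));
    for y in(-49.5,49.5): segs.append(((0,y,0),(0,y,93)))
    return [[R.apply(np.array(p)/1000)+pos for p in s] for s in segs]
def scoop_pose(off=(0,0,0.0996)):
    """off: TCP position in the scoop frame; tool yaw=-90+scoop yaw"""
    s=arm.get_state(); R=Ro.from_euler('xyz',s['ee_rot'])
    # scoop axes in tool: x=-ytool,y=-xtool,z=-ztool
    Rs=R*Ro.from_matrix(np.array([[0,-1,0],[-1,0,0],[0,0,-1]],float))
    return np.array(s['eef_pos'])-Rs.apply(off),Rs
def overlay(f,segs,name,x0,y0,x1,y1,s=6,dpx=(0,0)):
    im=cv2.resize(np.ascontiguousarray(f['img'][y0:y1,x0:x1,::-1]),None,fx=s,fy=s,interpolation=cv2.INTER_CUBIC)
    for seg,col in segs:
        p=proj(f,np.array(seg))+np.array(dpx); q=((p-[x0,y0]+0.5)*s-0.5).astype(int)
        cv2.line(im,tuple(map(int,q[0])),tuple(map(int,q[1])),col,1,cv2.LINE_AA)
    cv2.imwrite('pics/'+name+'.png',im)
E
python3 - <<'E'
from h import *
T=(0.514,-0.013);a=np.radians(-5.05)
segs=[(x,(0,255,0)) for x in tray_pts(T,a)]+[(x,(255,0,255)) for x in scoop_pts(*scoop_pose())]
overlay(load('scene'),segs,'o1',215,150,325,250,7)
overlay(load('top'),segs,'o2',190,140,310,240,6)
E
```

```text
(no output)
```

View pics/o1.png

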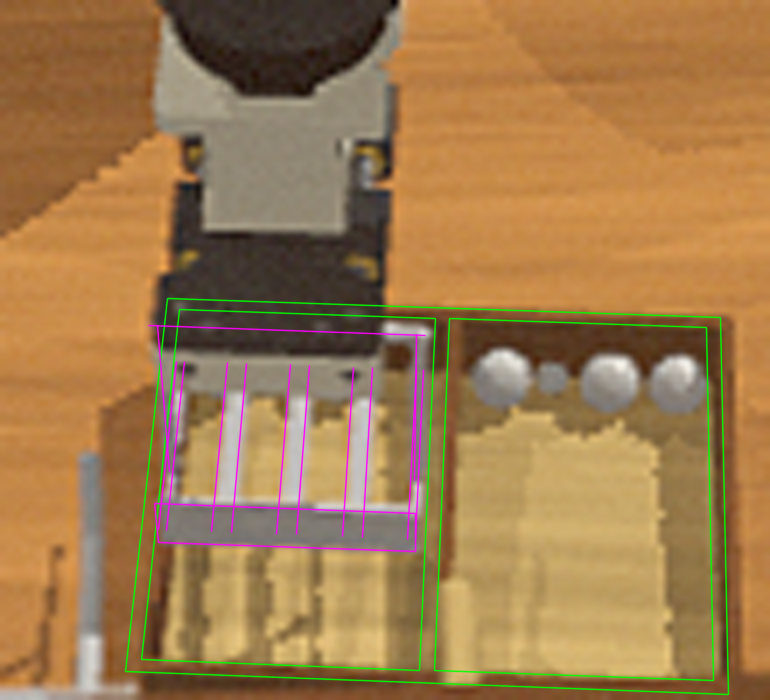

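View pics/o2.png

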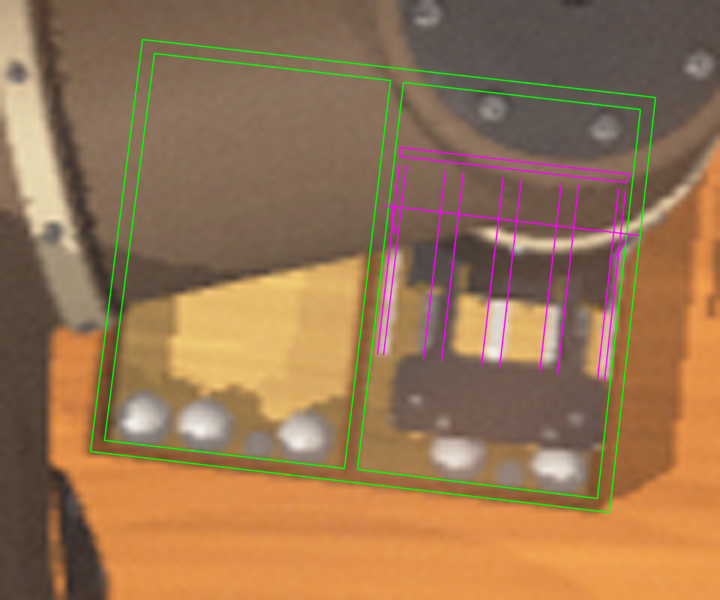

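```bash
python3 -m inch '1 -0.0083 0 0.02 0 0 0;1 -0.0083 0 0.05 0 0 0;1 -0.0083 0 0.058 0 0 0;1 -0.0083 0 0.058 0 0 0;1 -0.0083 0 0.058 0 0 0';python3 - <<'E'
from h import *
s=st();g=grab('scene');f=grab('top')
T=(0.514,-0.013);a=np.radians(-5.05)
segs=[(x,(0,255,0)) for x in tray_pts(T,a)]+[(x,(255,0,255)) for x in scoop_pts(*scoop_pose((0,0.0025,.0996)))]
overlay(g,segs,'o3',230,180,290,250,10,(1.6,0))
overlay(f,segs,'o4',245,150,305,228,10)
E
```

```text
t: 20.6
eef_pos: [0.525, -0.0691, 0.1536]
ee_rot: [3.141, -0.0, -1.657]
force: [0.9, -0.1, -2.2]
width: 0.0138
{'t': 20.6, 'eef_pos': [0.525, -0.0691, 0.1536], 'ee_rot': [3.1413, -0.0002, -1.6574], 'force': [0.9304, -0.1308, -2.1785], 'width': 0.0138, 'q': [0.2398, 0.1824, -0.4101, 0.0002, -0.9787, -0.3265]}
```

View pics/o3.png

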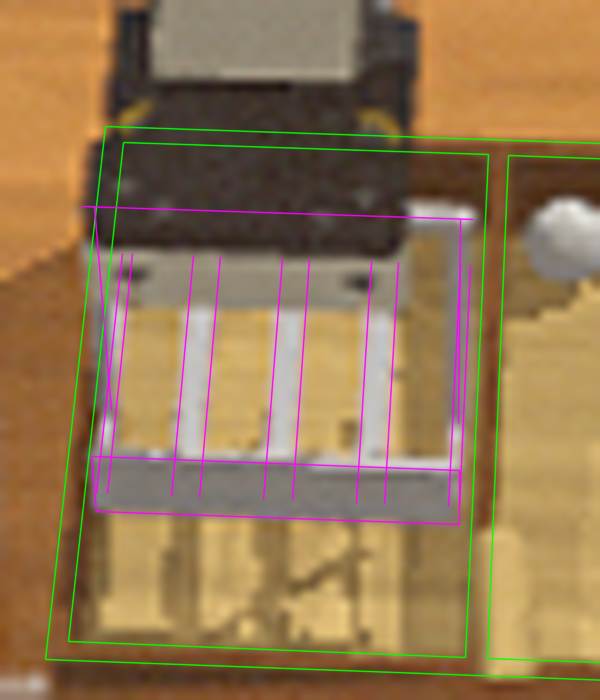

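View pics/o4.png

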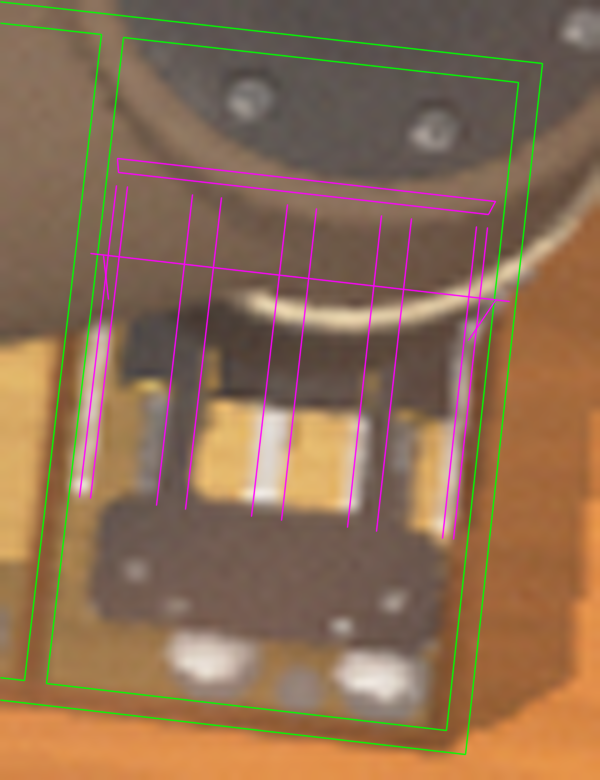

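```bash
cat >> h.py <<'E'
TT=np.array([0.514,-0.013]);TA=np.radians(-5.05);OFF=np.array([0,0.0015,0.0996])
def smove(world=None,tray=None,yaw=TA,up=0.0,off=None):
    """shares to bring scoop origin to pos (tray or world frame) with scoop yaw and nose-up deg"""
    off=OFF if off is None else off
    if tray is not None:
        p=Ro.from_euler('z',TA).apply(np.array(tray))+np.r_[TT,0]
    else: p=np.array(world)
    Rs=Ro.from_euler('z',yaw)*Ro.from_euler('y',up,degrees=True)
    M=Ro.from_matrix(np.array([[0,-1,0],[-1,0,0],[0,0,-1]],float))
    Rt=Rs*M.inv()
    return move(p+Rs.apply(off),Rt)
def srep():
    p,R=scoop_pose(OFF); d=Ro.from_euler('z',-TA).apply(p-np.r_[TT,0])
    e=R.as_euler('ZYX',degrees=True)
    tip=Ro.from_euler('z',-TA).apply(R.apply([-.055,0,0])+p-np.r_[TT,0])
    s=arm.get_state()
    print('scoop world',np.round(p,4),'tray',np.round(d,4),'tip tray',np.round(tip,4),'yaw %.2f up %.2f roll %.2f'%tuple(e),'F',np.round(s['force'],1),'t',s['t'])
E
python3 - <<'E'
from h import *
srep(); smove(tray=(0.02,-0.058,0.054),up=-4);smove(tray=(0.02,-0.058,0.018),up=-4)
E
```

```text
scoop world [ 0.5251 -0.0706  0.0542] tray [ 0.0161 -0.0564  0.0542] tip tray [-0.0389 -0.0565  0.0542] yaw -4.97 up -0.02 roll 0.00 F [-0.1 -0.2 -2.5] t 20.7
shares 0.0053 0.0101 0.0016 0.0664 0.0001 0.0014
shares 0.0053 0.0101 0.1216 0.0664 0.0001 0.0014
```

```bash
python3 -m inch '1 0.005 0.01 0 0.066 0 0.001;1 0.005 0.01 0 0.066 0 0.001;1 0.005 0.01 0.03 0.066 0 0.001;1 0.005 0.01 0.06 0.066 0 0.001;1 0.005 0.01 0.09 0.066 0 0.001;1 0.005 0.01 0.11 0.066 0 0.001;1 0.005 0.01 0.121 0.066 0 0.001;1 0.005 0.01 0.121 0.066 0 0.001' 55;python3 - <<'E'
from h import *
srep();g=grab('scene'); crop(g,'s11',225,170,305,250,8);f=grab('top');crop(f,'t11',245,150,325,228,8)
E
```

```text
t: 21.5
eef_pos: [0.5216, -0.0704, 0.1165]
ee_rot: [-3.074, -0.0, -1.659]
force: [-0.7, 0.8, -3.5]
width: 0.0138
scoop world [ 0.5282 -0.0725  0.0171] tray [ 0.0194 -0.058   0.0171] tip tray [-0.0355 -0.0581  0.0134] yaw -5.03 up -3.88 roll -0.02 F [-0.7  0.8 -3.5] t 21.5
```

View pics/s11.png

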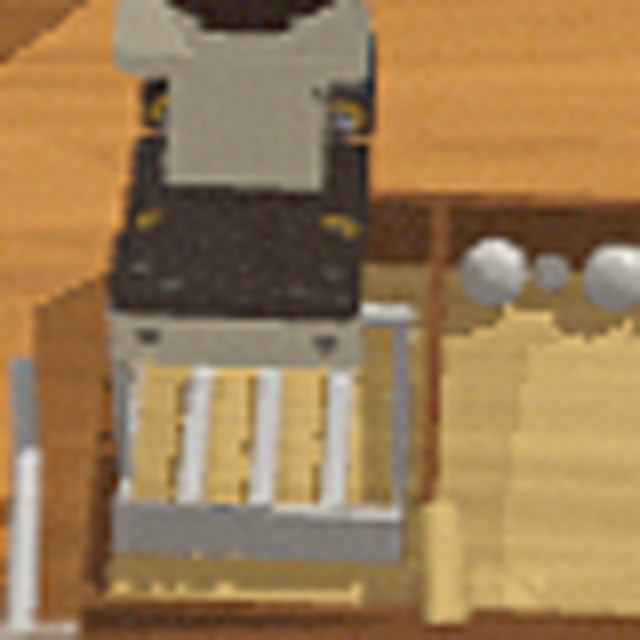

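View pics/t11.png

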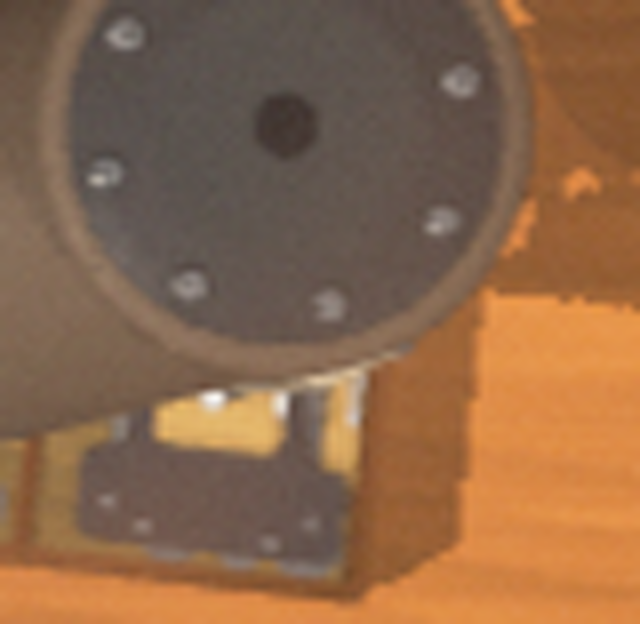

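```bash
python3 -m inch '1 0 0 0.002 0 0 0;1 0 0 0.004 0 0 0;1 0 0 0.004 0 0 0'; python3 -m inch '1 0 0 0.002 0 0 0;1 0 0 0.002 0 0 0';python3 -m inch '1 0 0 0.003 0 0 0;1 0 0 0.003 0 0 0';python3 - <<'E'
from h import *
srep()
E
```

```text
t: 21.9
eef_pos: [0.522, -0.0704, 0.1163]
ee_rot: [-3.072, 0.0, -1.659]
force: [1.3, -0.9, -2.6]
width: 0.0139
t: 22.1
eef_pos: [0.522, -0.0704, 0.1156]
ee_rot: [-3.072, 0.0, -1.659]
force: [0.4, -0.7, -1.4]
width: 0.0135
t: 22.3
eef_pos: [0.5222, -0.0704, 0.1151]
ee_rot: [-3.072, -0.0, -1.658]
force: [-1.8, 0.6, 3.4]
width: 0.0141
scoop world [ 0.529  -0.0725  0.0157] tray [ 0.0202 -0.058   0.0157] tip tray [-0.0347 -0.058   0.0119] yaw -5.02 up -3.98 roll -0.01 F [-1.8  0.6  3.4] t 22.3
```

```bash
python3 -m inch '1 0 0.014 0 0 0 0;1 0 0.028 0 0 0 0;1 0 0.042 0 0 0 0;1 0 0.056 0 0 0 0;1 0 0.07 0 0 0 0;1 0 0.084 0 0 0 0;1 0 0.098 0 0 0 0;1 0 0.112 0 0 0 0;1 0 0.126 0 0 0 0;1 0 0.14 0 0 0 0;1 0 0.15 0 0 0 0';python3 - <<'E'
from h import *
srep();g=grab('scene'); crop(g,'s12',225,170,305,250,8)
E
```

```text
t: 23.4
eef_pos: [0.4777, -0.0663, 0.112]
ee_rot: [-3.071, 0.0, -1.658]
force: [4.4, 0.6, 5.2]
width: 0.0139
scoop world [ 0.4845 -0.0683  0.0127] tray [-0.0245 -0.0577  0.0127] tip tray [-0.0793 -0.0578  0.0088] yaw -5.01 up -4.04 roll 0.02 F [4.4 0.6 5.2] t 23.4
```

View pics/s12.png

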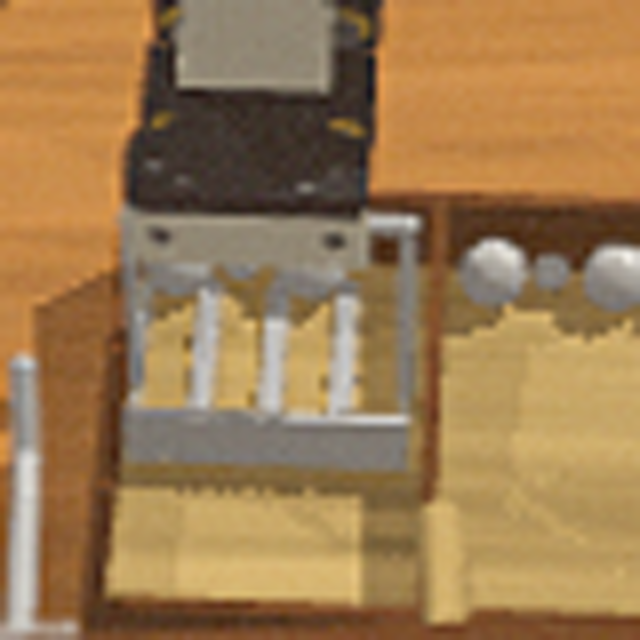

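```bash
python3 -m inch '1 0 0.01 0 0 0 0;1 0 0.02 0 0 0 0;1 0 0.028 0 0 0 0;1 0 0.028 0 0 0 0';python3 - <<'E'
from h import *
srep();g=grab('scene'); crop(g,'s13',225,170,305,250,8)
smove(tray=(-0.032,-0.058,0.0165),up=-4);smove(tray=(-0.031,-0.058,0.018),up=2);smove(tray=(-0.03,-0.058,0.024),up=10);smove(tray=(-0.02,-0.058,0.1),up=12)
E
```

```text
t: 23.85
eef_pos: [0.469, -0.0656, 0.1113]
ee_rot: [-3.072, 0.0, -1.658]
force: [2.3, 1.7, 6.8]
width: 0.0138
scoop world [ 0.4758 -0.0676  0.012 ] tray [-0.0332 -0.0578  0.012 ] tip tray [-0.0881 -0.0578  0.0081] yaw -5.02 up -4.01 roll 0.02 F [2.3 1.7 6.8] t 23.85
shares 0.0006 -0.0051 -0.0148 0.0000 0.0003 0.0005
shares 0.0006 -0.0435 -0.0178 -0.1000 0.0002 0.0006
shares 0.0006 -0.0938 -0.0295 -0.2333 0.0002 0.0006
shares 0.0006 -0.1559 -0.2768 -0.2667 0.0002 0.0006
```

View pics/s13.png

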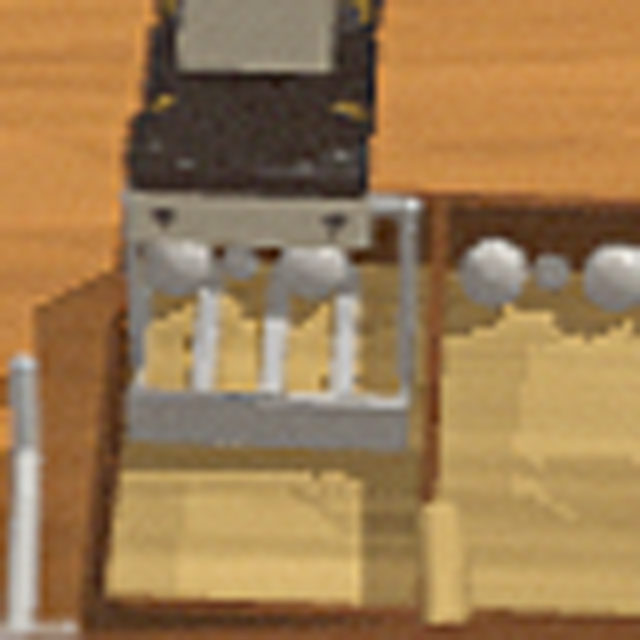

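```bash
python3 -m inch '1 0 -0.005 -0.006 0 0 0;1 0 -0.007 -0.013 -0.01 0 0;1 0 -0.024 -0.016 -0.05 0 0;1 0 -0.034 -0.017 -0.075 0 0;1 0 -0.0435 -0.018 -0.1 0 0;1 0 -0.053 -0.02 -0.125 0 0;1 0 -0.0624 -0.022 -0.15 0 0;1 0 -0.0624 -0.022 -0.15 0 0;1 0 -0.0624 -0.022 -0.15 0 0;1 0 -0.0624 -0.022 -0.15 0 0;1 0 -0.0624 -0.022 -0.15 0 0;1 0 -0.0624 -0.022 -0.15 0 0';python3 - <<'E'
from h import *
srep();g=grab('scene'); crop(g,'s14',225,160,305,240,8)
smove(tray=(-0.025,-0.058,0.024),up=8);smove(tray=(-0.02,-0.058,0.1),up=8)
E
```

```text
t: 25.1
eef_pos: [0.4868, -0.0674, 0.119]
ee_rot: [3.054, -0.0, -1.658]
force: [0.5, -0.3, -3.5]
width: 0.0136
scoop world [ 0.4779 -0.0681  0.0198] tray [-0.0311 -0.0581  0.0198] tip tray [-0.0859 -0.0581  0.0246] yaw -5.02 up 5.04 roll -0.00 F [ 0.5 -0.3 -3.5] t 25.1
shares 0.0000 -0.0357 -0.0152 -0.0496 0.0000 0.0004
shares 0.0000 -0.0301 -0.2690 -0.0496 0.0000 0.0004
```

View pics/s14.png

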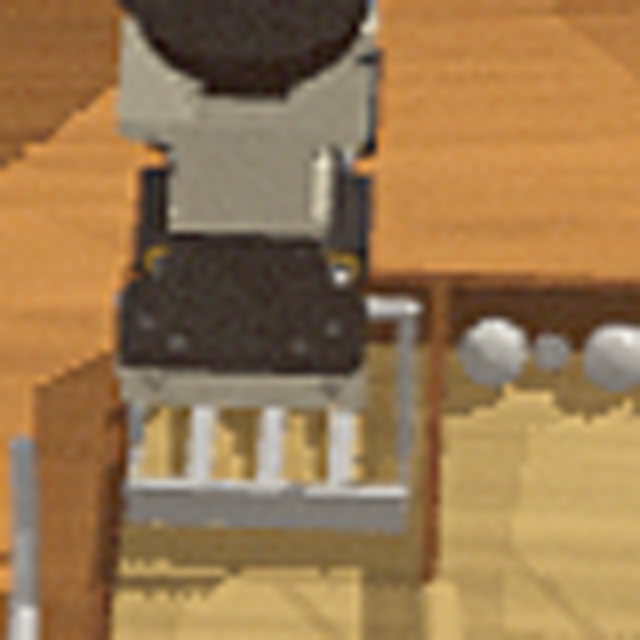

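```bash
python3 - <<'E'
from h import *
f=grab('top');crop(f,'t14',245,150,325,228,8); s=[]
import time
srep()
E
```

```text
scoop world [ 0.4782 -0.068   0.0198] tray [-0.0308 -0.058   0.0198] tip tray [-0.0856 -0.058   0.0246] yaw -5.02 up 5.02 roll 0.00 F [-0.1  0.6 -3. ] t 25.2
```

View pics/t14.png

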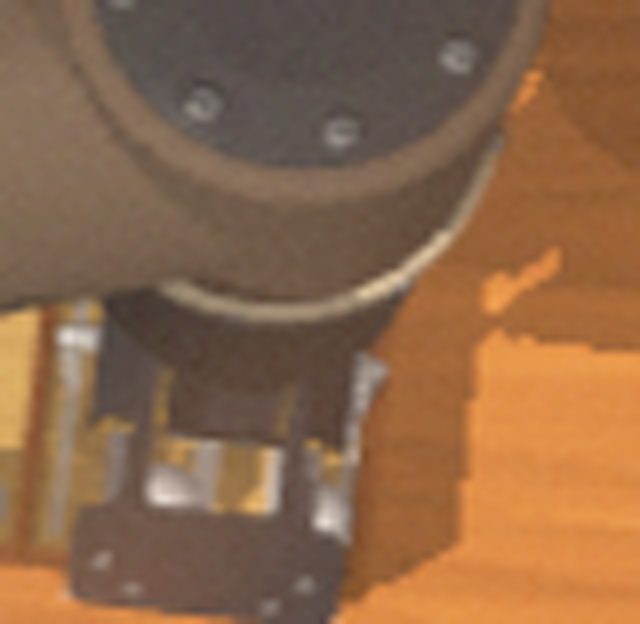

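```bash
python3 - <<'E'
from h import *
f=load('top')
for u,v in((172,483),(332,508)):
    for z in(.021,.038): 
        p=atz(f,245+u/8,150+v/8,z); print(z,np.round(Ro.from_euler('z',-TA).apply(p-np.r_[TT,0]),4))
    print('d',depth(f,245+u/8,150+v/8))
E
```

```text
0.021 [-0.0629 -0.0479  0.021 ]
0.038 [-0.0637 -0.0477  0.038 ]
d [ 0.44597431 -0.05486577  0.04604041]
0.021 [-0.0651 -0.1043  0.021 ]
0.038 [-0.0658 -0.1034  0.038 ]
d [ 0.43890763 -0.10964006  0.0478749 ]
```

```bash
python3 -m inch '1 0 -0.018 -0.012 -0.025 0 0;1 0 -0.036 -0.02 -0.05 0 0;1 0 -0.052 -0.03 -0.08 0 0;1 0 -0.065 -0.04 -0.11 0 0;1 0 -0.065 -0.04 -0.11 0 0;1 0 -0.065 -0.04 -0.11 0 0;1 0 -0.065 -0.04 -0.11 0 0;1 0 -0.065 -0.04 -0.11 0 0;1 0 -0.065 -0.04 -0.11 0 0;1 0 -0.065 -0.04 -0.11 0 0';python3 - <<'E'
from h import *
srep();g=grab('scene'); crop(g,'s15',225,160,305,240,8)
f=grab('top');crop(f,'t15',245,150,325,228,8)
smove(tray=(-0.02,-0.058,0.1),up=12)
E
```

```text
t: 26.2
eef_pos: [0.5074, -0.0691, 0.1293]
ee_rot: [2.939, 0.0, -1.658]
force: [0.1, -0.7, -3.6]
width: 0.0138
scoop world [ 0.4873 -0.0688  0.0317] tray [-0.0217 -0.0579  0.0317] tip tray [-0.0755 -0.0579  0.0428] yaw -5.02 up 11.62 roll 0.01 F [ 0.1 -0.7 -3.6] t 26.2
shares 0.0003 0.0384 -0.2242 -0.0062 0.0000 0.0004
```

View pics/s15.png

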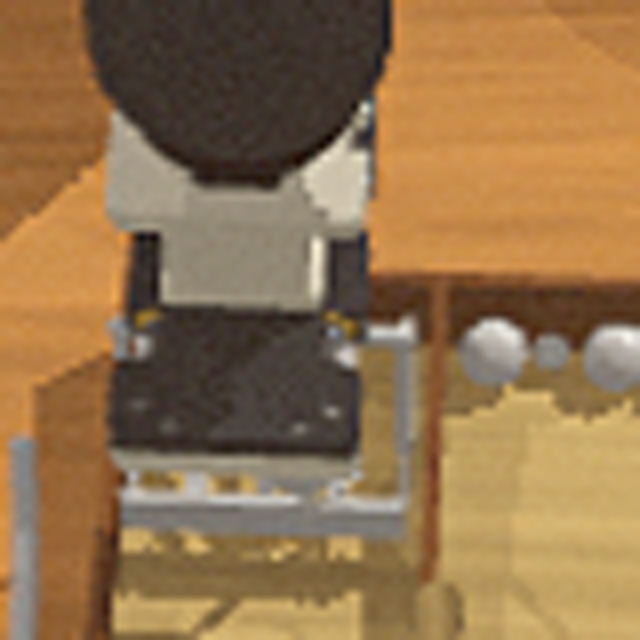

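View pics/t15.png

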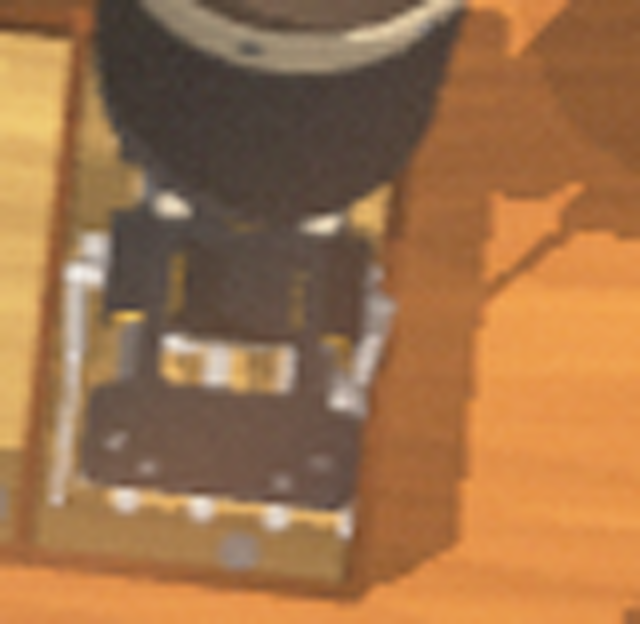

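```bash
python3 -m inch '1 0 0.005 -0.03 0 0 0;1 0 0.012 -0.08 0 0 0;1 0 0.022 -0.13 0 0 0;1 0 0.03 -0.18 0 0 0;1 0 0.038 -0.21 0 0 0;1 0 0.038 -0.224 0 0 0;1 0 0.038 -0.224 0 0 0;1 0 0.038 -0.224 0 0 0;1 0 0.038 -0.224 0 0 0';python3 - <<'E'
from h import *
srep();g=grab('scene'); crop(g,'s16',225,120,325,220,7)
f=grab('top');crop(f,'t16',235,140,325,228,8)
D=np.array([0.457,0.268])
smove(world=(0.55,0.1,0.13),yaw=TA,up=12)
E
```

```text
t: 27.2
eef_pos: [0.5095, -0.0693, 0.1965]
ee_rot: [2.937, -0.0, -1.659]
force: [0.3, 0.2, -4.3]
width: 0.014
scoop world [ 0.4892 -0.069   0.099 ] tray [-0.0198 -0.058   0.099 ] tip tray [-0.0736 -0.058   0.1101] yaw -5.04 up 11.72 roll -0.01 F [ 0.3  0.2 -4.3] t 27.2
shares -0.5790 -0.1296 -0.1318 -0.0049 -0.0002 0.0002
```

View pics/s16.png

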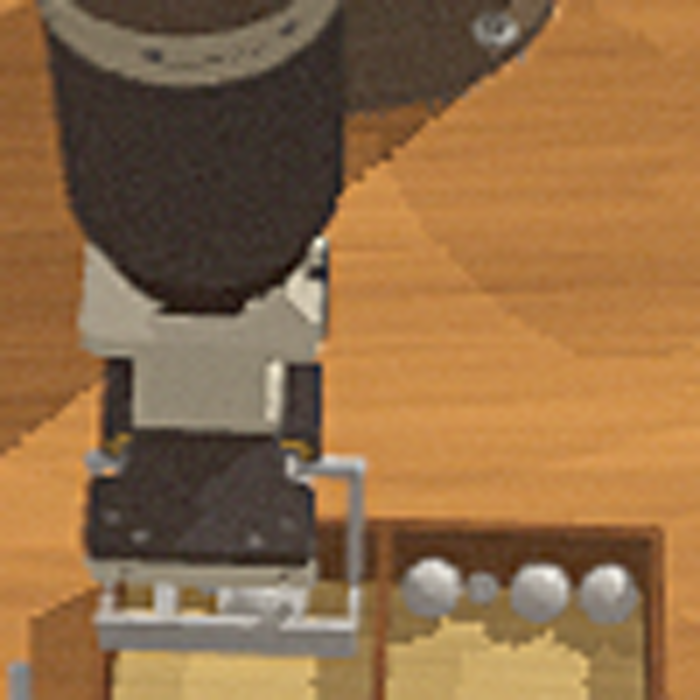

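View pics/t16.png

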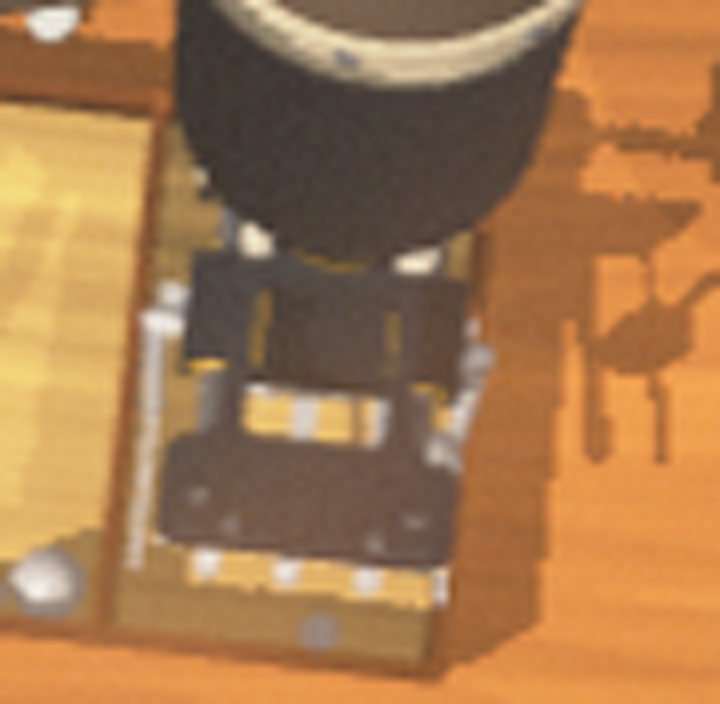

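```bash
python3 - <<'E'
from h import *
smove(world=(0.53,0.1,0.13),yaw=TA,up=12);smove(world=(0.53,0.268,0.13),yaw=TA,up=12)
E
```

```text
shares -0.5731 -0.0646 -0.1183 -0.0049 -0.0002 0.0002
shares -1.1310 -0.0164 -0.1084 -0.0049 -0.0002 0.0002
```

```bash
python3 -m inch '1 -0.02 -0.005 -0.03 0 0 0;1 -0.06 -0.01 -0.07 0 0 0;1 -0.12 -0.015 -0.1 0 0 0;1 -0.2 -0.02 -0.117 0 0 0;1 -0.28 -0.025 -0.117 0 0 0;1 -0.36 -0.027 -0.117 0 0 0;1 -0.44 -0.03 -0.117 0 0 0;1 -0.52 -0.03 -0.117 0 0 0;1 -0.6 -0.03 -0.117 0 0 0;1 -0.68 -0.025 -0.117 0 0 0;1 -0.76 -0.02 -0.117 0 0 0;1 -0.84 -0.018 -0.117 0 0 0';python3 -m inch '1 -0.08 0 0 0 0 0;1 -0.15 0.002 0 0 0 0;1 -0.21 0.002 0 0 0 0;1 -0.25 0.002 0 0 0 0;1 -0.28 0.002 0 0 0 0;1 -0.29 0.002 0 0 0 0;1 -0.29 0.002 0 0 0 0';python3 - <<'E'
from h import *
srep();g=grab('scene'); crop(g,'s17',320,120,430,230,6)
f=grab('top');crop(f,'t17',100,110,220,250,5)
smove(world=(0.53,0.268,0.13),yaw=TA,up=0);smove(world=(0.515,0.268,0.083),yaw=TA,up=-25)
E
```

```text
t: 28.5
eef_pos: [0.5443, 0.1834, 0.2315]
ee_rot: [2.939, 0.001, -1.658]
force: [0.5, -0.7, -4.1]
width: 0.0135
t: 29.2
eef_pos: [0.5514, 0.2673, 0.2305]
ee_rot: [2.938, -0.0, -1.659]
force: [-0.5, 0.7, -4.3]
width: 0.0135
scoop world [0.5313 0.2675 0.133 ] tray [-0.0075  0.2809  0.133 ] tip tray [-0.0614  0.2809  0.1441] yaw -5.03 up 11.65 roll -0.01 F [-0.5  0.7 -4.3] t 29.2
shares -0.0031 0.0693 0.0180 0.1941 -0.0002 -0.0002
shares 0.0013 0.2176 0.2403 0.6108 -0.0003 -0.0002
```

View pics/s17.png

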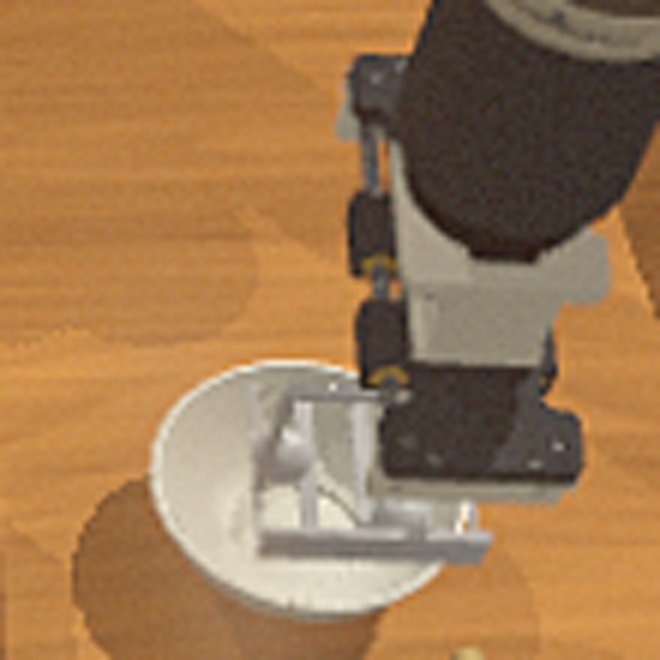

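View pics/t17.png

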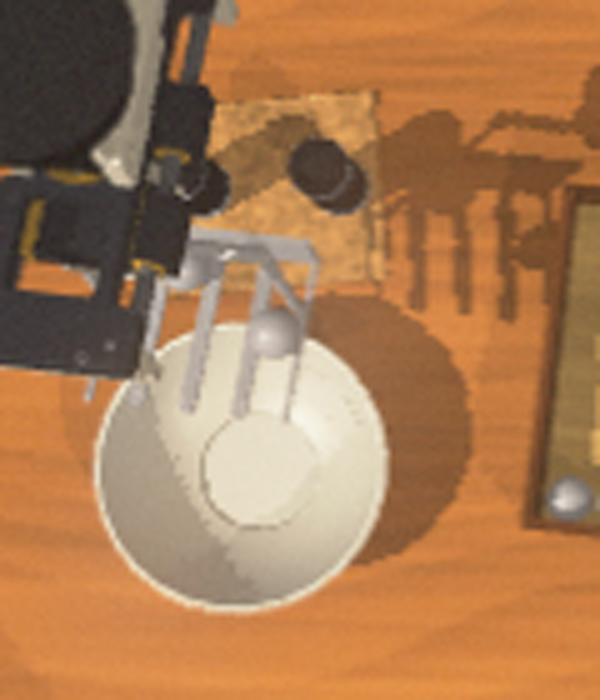

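```bash
python3 - <<'E'
from h import *
smove(world=(0.532,0.268,0.075),yaw=TA,up=5);smove(world=(0.5315,0.268,0.0677),yaw=TA,up=-8);smove(world=(0.527,0.268,0.083),yaw=TA,up=-25)
E
```

```text
shares -0.0038 -0.0028 0.1916 0.1108 -0.0002 -0.0003
shares -0.0036 0.0671 0.2328 0.3274 -0.0003 -0.0002
shares -0.0022 0.1786 0.2322 0.6108 -0.0003 -0.0002
```

```bash
python3 -m inch '1 -0.003 0 0.03 0.02 0 0;1 -0.003 0 0.07 0.04 0 0;1 -0.003 0 0.11 0.06 0 0;1 -0.003 0 0.15 0.085 0 0;1 -0.003 0 0.18 0.11 0 0;1 -0.003 -0.002 0.192 0.11 0 0;1 -0.003 0.015 0.2 0.16 0 0;1 -0.003 0.03 0.21 0.21 0 0;1 -0.003 0.045 0.22 0.26 0 0;1 -0.003 0.055 0.225 0.29 0 0;1 -0.003 0.067 0.232 0.327 0 0;1 -0.003 0.067 0.232 0.327 0 0';python3 -m inch '1 0 0 0 0 0 0;1 0 0 0 0 0 0;1 0 0 0 0 0 0;1 0 0 0 0 0 0;1 0 0 0 0 0 0;1 0 0 0 0 0 0';python3 - <<'E'
from h import *
srep();g=grab('scene'); crop(g,'s18',320,120,430,230,6)
f=grab('top');crop(f,'t18',100,110,220,250,5)
smove(world=(0.527,0.268,0.083),yaw=TA,up=-25)
E
```

```text
t: 30.5
eef_pos: [0.5168, 0.2702, 0.1667]
ee_rot: [-3.002, -0.001, -1.658]
force: [0.9, -0.5, -4.4]
width: 0.0135
t: 31.1
eef_pos: [0.518, 0.2711, 0.1664]
ee_rot: [-3.003, -0.0, -1.659]
force: [0.5, 0.5, -3.6]
width: 0.0138
scoop world [0.5316 0.2684 0.0678] tray [-0.0072  0.2819  0.0678] tip tray [-0.0617  0.2819  0.0602] yaw -5.04 up -7.97 roll -0.01 F [ 0.5  0.5 -3.6] t 31.1
shares 0.0029 0.1050 -0.0376 0.2838 0.0000 0.0003
```

View pics/t18.png

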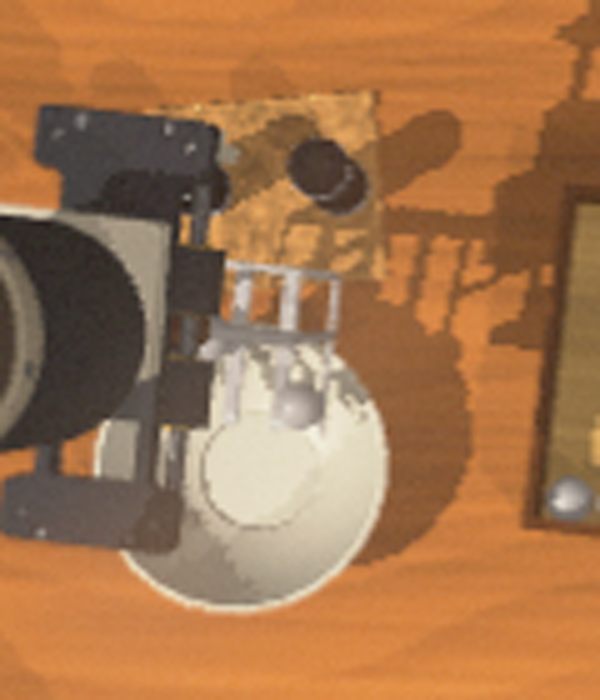

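```bash
python3 -m inch '1 0 0.01 -0.003 0.03 0 0;1 0 0.02 -0.007 0.06 0 0;1 0 0.03 -0.01 0.09 0 0;1 0 0.04 -0.014 0.11 0 0;1 0 0.04 -0.014 0.11 0 0;1 0 0.04 -0.014 0.11 0 0;1 0 0.04 -0.014 0.11 0 0;1 0 0.06 -0.02 0.16 0 0;1 0 0.08 -0.028 0.22 0 0;1 0 0.105 -0.037 0.284 0 0;1 0 0.105 -0.037 0.284 0 0;1 0 0.105 -0.037 0.284 0 0';python3 -m inch '1 0 0 0 0 0 0;1 0 0 0 0 0 0;1 0 0 0 0 0 0;1 0 0 0 0 0 0;1 0 0 0 0 0 0;1 0 0 0 0 0 0';python3 - <<'E'
from h import *
srep();g=grab('scene'); crop(g,'s19',320,120,430,230,6)
f=grab('top');crop(f,'t19',100,110,220,250,5)
smove(world=(0.54,0.268,0.12),yaw=TA,up=0)
E
```

```text
t: 32.4
eef_pos: [0.4854, 0.2739, 0.1734]
ee_rot: [-2.705, -0.0, -1.658]
force: [0.9, 0.6, -1.8]
width: 0.014
t: 33.0
eef_pos: [0.4853, 0.2741, 0.1731]
ee_rot: [-2.705, -0.0, -1.659]
force: [0.6, -0.2, -3.1]
width: 0.0139
scoop world [0.5271 0.2689 0.0828] tray [-0.0117  0.2819  0.0828] tip tray [-0.0616  0.2819  0.0596] yaw -5.03 up -25.01 roll -0.00 F [ 0.6 -0.2 -3.1] t 33.0
shares -0.0009 -0.2318 -0.0627 -0.4170 0.0001 0.0003
```

View pics/t19.png

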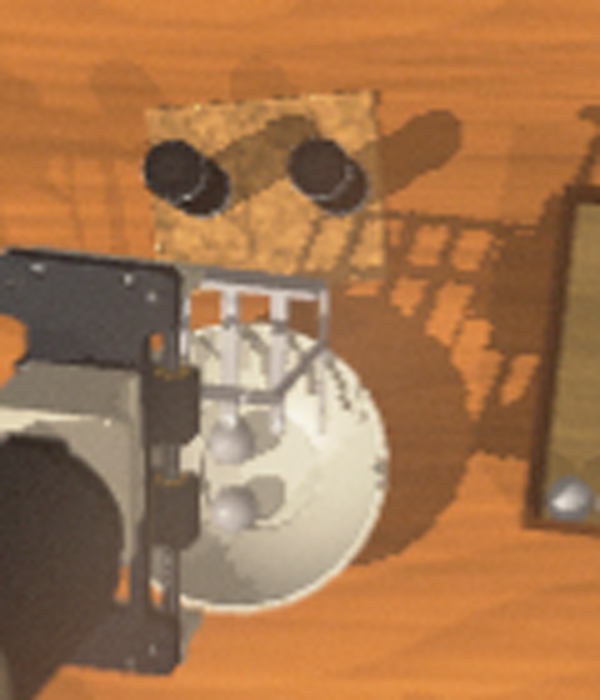

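View pics/s19.png

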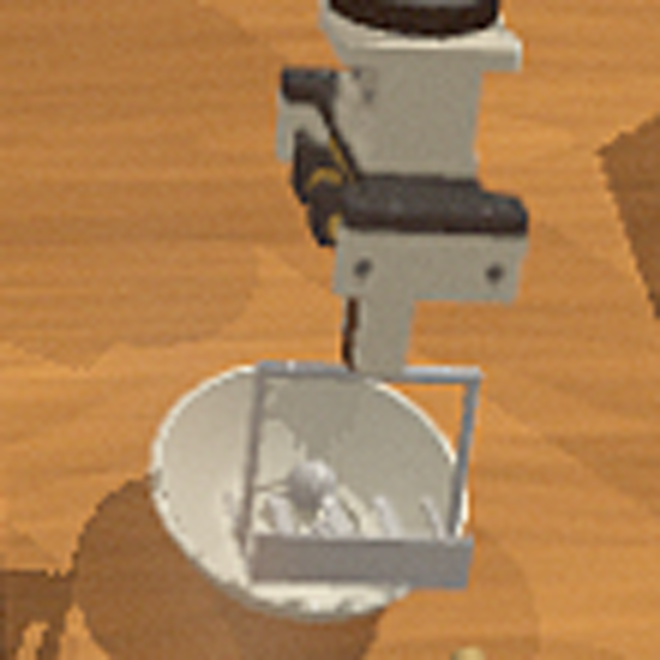

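```bash
python3 -m inch '1 0 -0.06 -0.06 -0.1 0 0;1 0 -0.12 -0.1 -0.2 0 0;1 0 -0.18 -0.1 -0.3 0 0;1 0 -0.232 -0.08 -0.417 0 0;1 0 -0.232 -0.063 -0.417 0 0;1 0 -0.232 -0.063 -0.417 0 0;1 0 -0.232 -0.063 -0.417 0 0;1 0 -0.232 -0.063 -0.417 0 0';python3 - <<'E'
from h import *
srep()
smove(tray=(0.02,0.058,0.12),up=0);smove(tray=(0.02,0.058,0.056),up=-4);smove(tray=(0.02,0.058,0.018),up=-4)
E
```

```text
t: 33.9
eef_pos: [0.5388, 0.2687, 0.2194]
ee_rot: [-3.141, -0.001, -1.658]
force: [-0.1, 0.5, -1.7]
width: 0.0136
scoop world [0.5386 0.2671 0.1198] tray [-1.000e-04  2.812e-01  1.198e-01] tip tray [-0.0551  0.2811  0.1198] yaw -4.98 up -0.01 roll -0.07 F [-0.1  0.5 -1.7] t 33.9
shares 0.7444 -0.0662 0.0004 -0.0001 -0.0012 0.0012
shares 0.7441 -0.0430 0.2145 0.0666 -0.0011 0.0013
shares 0.7440 -0.0430 0.3412 0.0666 -0.0011 0.0013
```

```bash
python3 -m inch '1 0.15 -0.02 0 0 0 0;1 0.3 -0.03 0 0 0 0;1 0.45 -0.04 0 0 0 0;1 0.6 -0.05 0 0.03 0 0;1 0.744 -0.043 0.05 0.066 0 0.001;1 0.744 -0.043 0.12 0.066 0 0.001;1 0.744 -0.043 0.18 0.066 0 0.001;1 0.744 -0.043 0.2145 0.066 0 0.001;1 0.744 -0.043 0.2145 0.066 0 0.001;1 0.744 -0.043 0.2145 0.066 0 0.001';python3 - <<'E'
from h import *
srep()
smove(tray=(0.02,0.058,0.018),up=-4)
s=st();g=grab('scene');f=grab('top')
segs=[(x,(0,255,0)) for x in tray_pts(TT,TA)]+[(x,(255,0,255)) for x in scoop_pts(*scoop_pose(OFF))]
overlay(g,segs,'o5',265,180,325,250,10,(1.6,0))
overlay(f,segs,'o6',195,150,265,228,9)
E
```

```text
t: 34.9
eef_pos: [0.5335, 0.0463, 0.1561]
ee_rot: [-3.072, -0.0, -1.658]
force: [0.7, 0.6, -1.4]
width: 0.0135
scoop world [0.5403 0.0442 0.0567] tray [0.0211 0.0593 0.0567] tip tray [-0.0337  0.0593  0.0529] yaw -5.00 up -4.01 roll -0.00 F [ 0.7  0.6 -1.4] t 34.9
shares 0.0044 0.0128 0.1285 -0.0001 0.0000 0.0008
{'t': 34.9, 'eef_pos': [0.5335, 0.0463, 0.1561], 'ee_rot': [-3.0716, -0.0, -1.6581], 'force': [0.7179, 0.6206, -1.4136], 'width': 0.0135, 'q': [0.4812, 0.1478, -0.4691, 0.0483, -0.8955, -0.5976]}
```

View pics/o5.png

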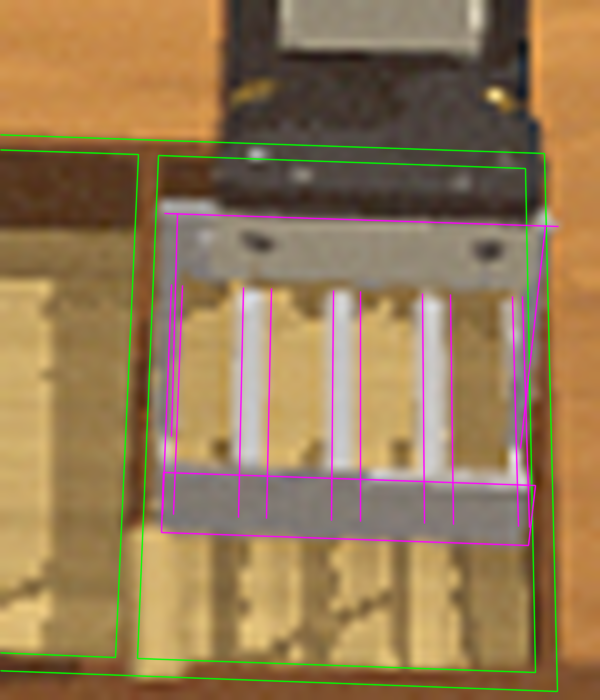

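View pics/o6.png

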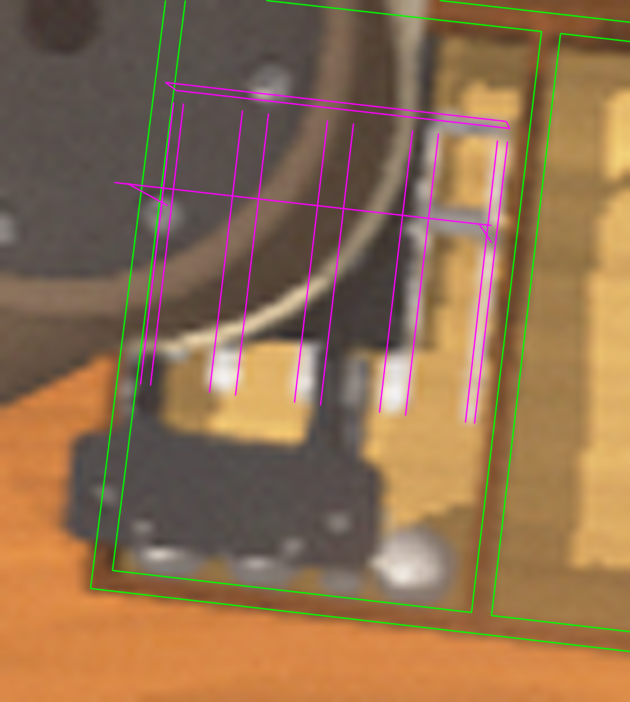

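```bash
python3 -m inch '1 0.0044 0.0 0.0 0 0 0;1 0.0044 0 0.0 0 0 0;1 0.0044 0 0.03 0 0 0;1 0.0044 0 0.06 0 0 0;1 0.0044 0 0.09 0 0 0;1 0.0044 0 0.11 0 0 0;1 0.0044 0 0.127 0 0 0;1 0.0044 0 0.13 0 0 0;1 0.0044 0 0.133 0 0 0;1 0.0044 0 0.133 0 0 0';python3 - <<'E'
from h import *
srep();g=grab('scene'); crop(g,'s20',265,180,325,250,9)
E
```

```text
t: 36.0
eef_pos: [0.5361, 0.0444, 0.1156]
ee_rot: [-3.072, 0.0, -1.66]
force: [1.8, 4.0, -2.6]
width: 0.0135
scoop world [0.5429 0.0423 0.0162] tray [0.0239 0.0576 0.0162] tip tray [-0.031   0.0577  0.0124] yaw -5.09 up -3.97 roll 0.02 F [ 1.8  4.  -2.6] t 36.0
```

View pics/s20.png

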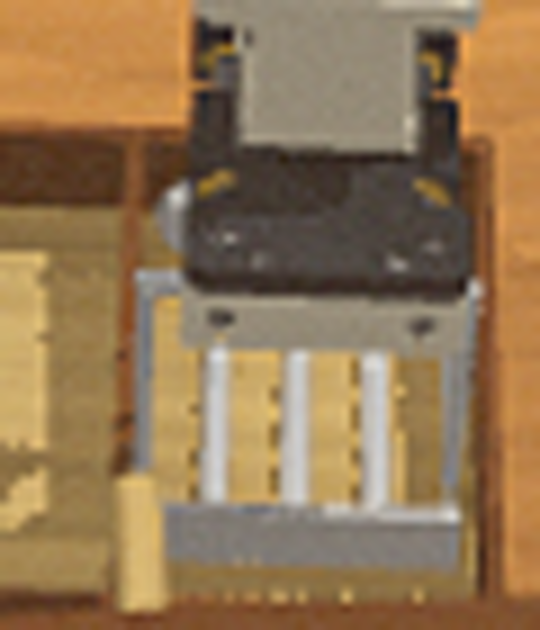

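```bash
python3 -m inch '1 -0.003 0 0 0 0 0;1 -0.006 0 0 0 0 0;1 -0.006 0 0 0 0 0;1 -0.006 0 0 0 0 0';python3 -m inch '1 0 0 0.002 0 0 0;1 0 0 0.002 0 0 0;1 0 0 0.002 0 0 0';python3 - <<'E'
from h import *
srep();g=grab('scene')
E
```

```text
t: 36.45
eef_pos: [0.5358, 0.0456, 0.1154]
ee_rot: [-3.073, -0.0, -1.66]
force: [0.2, 0.3, -2.0]
width: 0.0132
t: 36.75
eef_pos: [0.536, 0.0457, 0.1154]
ee_rot: [-3.073, -0.0, -1.66]
force: [-3.6, -1.1, 5.1]
width: 0.0134
scoop world [0.5427 0.0435 0.016 ] tray [0.0236 0.0588 0.016 ] tip tray [-0.0312  0.0589  0.0122] yaw -5.09 up -3.95 roll -0.02 F [-3.6 -1.1  5.1] t 36.75
```

```bash
python3 -m inch '1 0 0.014 0 0 0 0;1 0 0.028 0 0 0 0;1 0 0.042 0 0 0 0;1 0 0.056 0 0 0 0;1 0 0.07 0 0 0 0;1 0 0.084 0 0 0 0;1 0 0.096 0 0 0 0;1 0 0.108 0 0 0 0;1 0 0.12 0 0 0 0;1 0 0.13 0 0 0 0;1 0 0.14 0 0 0 0;1 0 0.15 0 0 0 0';python3 - <<'E'
from h import *
srep();g=grab('scene'); crop(g,'s21',255,170,325,250,8)
f=grab('top');crop(f,'t21',195,150,265,228,8)
E
```

```text
t: 38.0
eef_pos: [0.4921, 0.0504, 0.1123]
ee_rot: [-3.071, 0.001, -1.659]
force: [6.9, 1.0, 2.3]
width: 0.0137
scoop world [0.4989 0.0484 0.013 ] tray [-0.0204  0.0598  0.013 ] tip tray [-0.0753  0.0598  0.0091] yaw -5.07 up -4.05 roll 0.05 F [6.9 1.  2.3] t 38.0
```

View pics/s21.png

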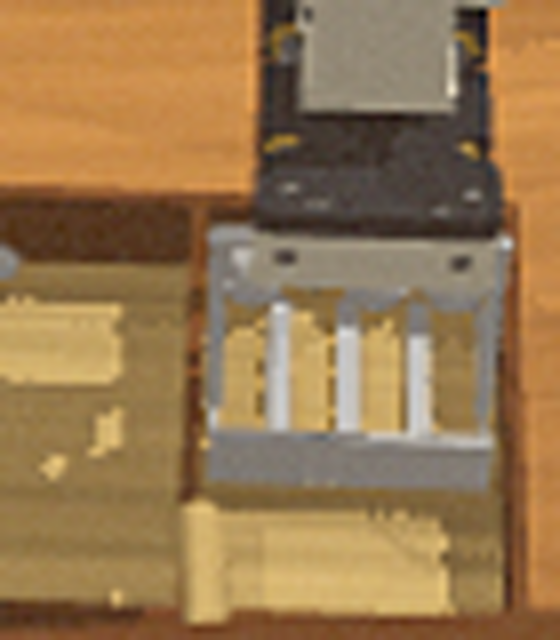

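View pics/t21.png

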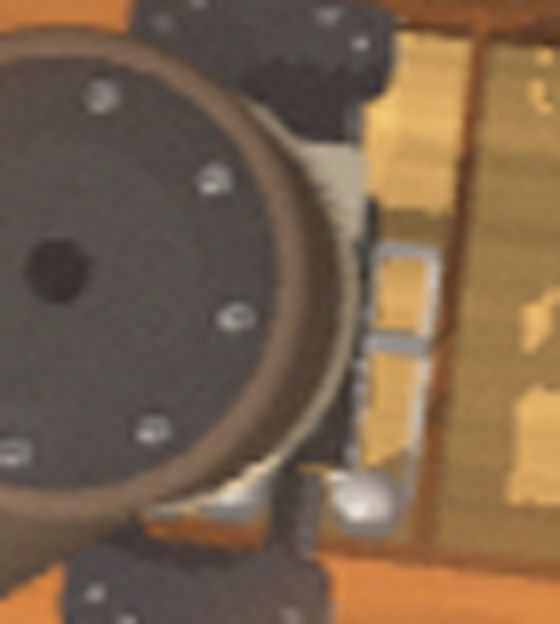

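```bash
python3 -m inch '1 0 0.01 0 0 0 0;1 0 0.02 0 0 0 0;1 0 0.03 0 0 0 0;1 0 0.04 0 0 0 0;1 0 0.044 0 0 0 0;1 0 0.044 0 0 0 0';python3 - <<'E'
from h import *
srep();g=grab('scene'); crop(g,'s22',255,170,325,250,8)
E
```

```text
t: 38.7
eef_pos: [0.4785, 0.0516, 0.1113]
ee_rot: [-3.072, 0.001, -1.659]
force: [0.8, 2.3, 7.3]
width: 0.0137
scoop world [0.4854 0.0495 0.0119] tray [-0.034   0.0598  0.0119] tip tray [-0.0889  0.0598  0.0081] yaw -5.07 up -4.01 roll 0.04 F [0.8 2.3 7.3] t 38.7
```

View pics/s22.png

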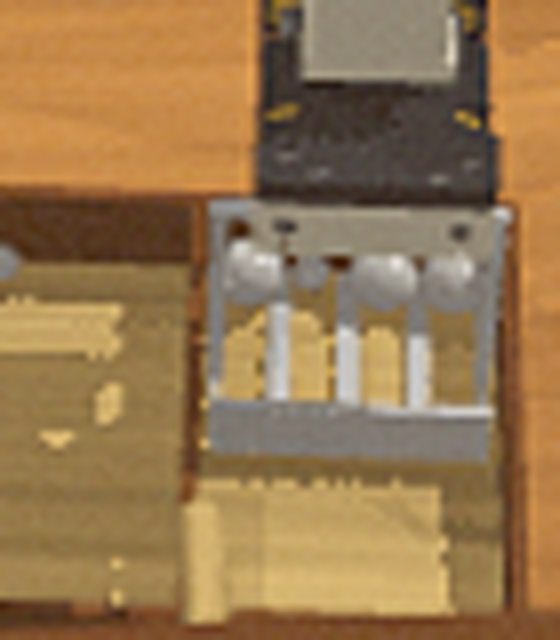

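```bash
python3 -m inch '1 0 -0.005 -0.006 0 0 0;1 0 -0.007 -0.013 -0.01 0 0;1 0 -0.024 -0.016 -0.05 0 0;1 0 -0.034 -0.017 -0.075 0 0;1 0 -0.0435 -0.018 -0.1 0 0;1 0 -0.053 -0.02 -0.125 0 0;1 0 -0.0624 -0.022 -0.15 0 0;1 0 -0.0624 -0.022 -0.15 0 0;1 0 -0.0624 -0.022 -0.15 0 0;1 0 -0.0624 -0.022 -0.15 0 0;1 0 -0.0624 -0.022 -0.15 0 0;1 0 -0.0624 -0.022 -0.15 0 0';python3 -m inch '1 0 -0.018 -0.012 -0.025 0 0;1 0 -0.036 -0.02 -0.05 0 0;1 0 -0.052 -0.03 -0.08 0 0;1 0 -0.065 -0.04 -0.11 0 0;1 0 -0.065 -0.04 -0.11 0 0;1 0 -0.065 -0.04 -0.11 0 0;1 0 -0.065 -0.04 -0.11 0 0;1 0 -0.065 -0.04 -0.11 0 0;1 0 -0.065 -0.04 -0.11 0 0;1 0 -0.065 -0.04 -0.11 0 0';python3 - <<'E'
from h import *
srep();g=grab('scene'); crop(g,'s23',255,160,335,240,8)
f=grab('top');crop(f,'t23',185,150,265,228,8)
smove(tray=(-0.02,0.0595,0.1),up=12)
E
```

```text
t: 39.95
eef_pos: [0.4962, 0.0496, 0.1189]
ee_rot: [3.054, 0.0, -1.659]
force: [-0.5, 0.2, -4.2]
width: 0.0139
t: 40.95
eef_pos: [0.5168, 0.0478, 0.1292]
ee_rot: [2.939, 0.0, -1.659]
force: [0.1, 0.2, -4.5]
width: 0.0137
scoop world [0.4967 0.0481 0.0316] tray [-0.0226  0.0593  0.0316] tip tray [-0.0765  0.0594  0.0427] yaw -5.08 up 11.62 roll 0.01 F [ 0.1  0.2 -4.5] t 40.95
shares -0.0008 0.0354 -0.2251 -0.0062 0.0002 -0.0006
```

View pics/s23.png

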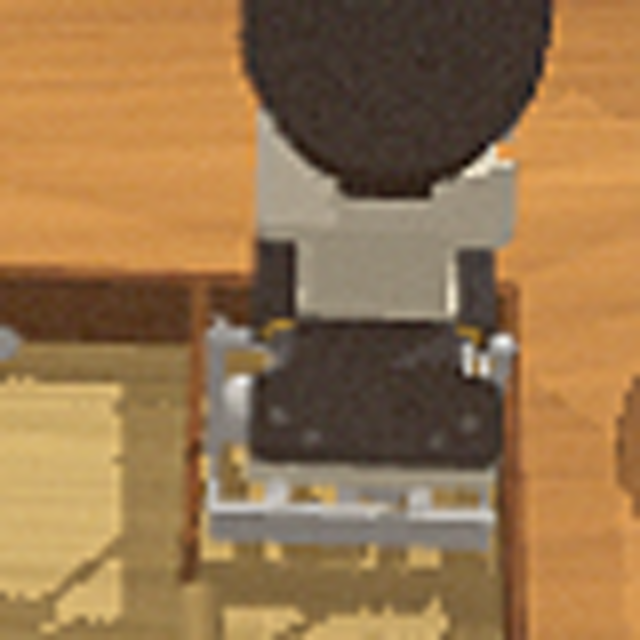

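View pics/t23.png

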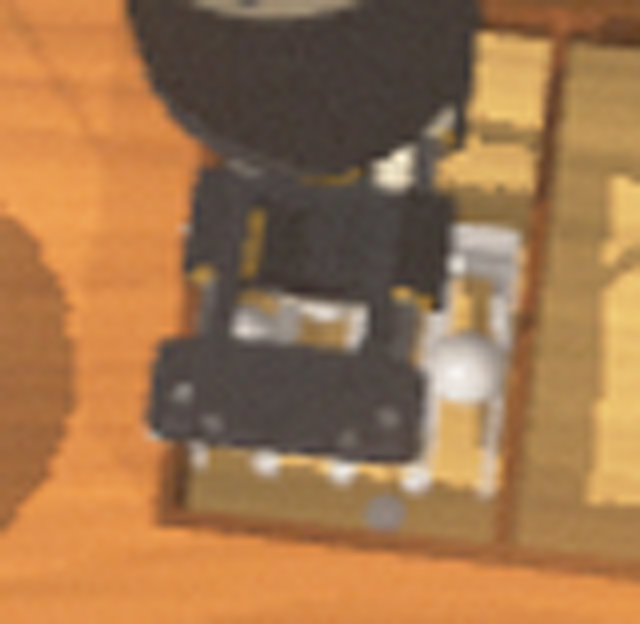

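```bash
python3 -m inch '1 0 0.005 -0.03 0 0 0;1 0 0.012 -0.08 0 0 0;1 0 0.022 -0.13 0 0 0;1 0 0.03 -0.18 0 0 0;1 0 0.035 -0.21 0 0 0;1 0 0.035 -0.225 0 0 0;1 0 0.035 -0.225 0 0 0;1 0 0.035 -0.225 0 0 0;1 0 0.035 -0.225 0 0 0';python3 - <<'E'
from h import *
srep()
smove(world=(0.532,0.268,0.13),yaw=TA,up=12)
g=grab('scene'); crop(g,'s24',255,120,335,240,6)
E
```

```text
t: 41.95
eef_pos: [0.5198, 0.0473, 0.1965]
ee_rot: [2.937, -0.0, -1.66]
force: [0.1, 0.1, -3.9]
width: 0.0138
scoop world [0.4996 0.0476 0.099 ] tray [-0.0197  0.0591  0.099 ] tip tray [-0.0736  0.0591  0.1102] yaw -5.10 up 11.72 roll -0.02 F [ 0.1  0.1 -3.9] t 41.95
shares -0.7413 -0.0222 -0.1101 -0.0047 -0.0002 -0.0008
```

View pics/s24.png

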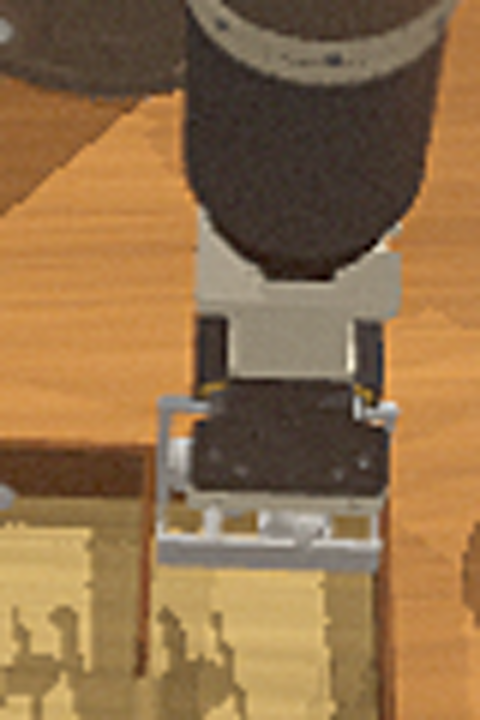

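```bash
python3 -m inch '1 -0.02 0 -0.03 0 0 0;1 -0.06 0 -0.07 0 0 0;1 -0.12 -0.005 -0.1 0 0 0;1 -0.2 -0.01 -0.11 0 0 0;1 -0.28 -0.015 -0.11 0 0 0;1 -0.36 -0.02 -0.11 0 0 0;1 -0.44 -0.022 -0.11 0 0 0;1 -0.52 -0.022 -0.11 0 0 0;1 -0.6 -0.022 -0.11 0 0 0;1 -0.67 -0.022 -0.11 0 0 0;1 -0.72 -0.022 -0.11 0 0 0;1 -0.741 -0.022 -0.11 0 0 0';python3 -m inch '1 0 0 0 0 0 0;1 0 0 0 0 0 0';python3 - <<'E'
from h import *
srep()
smove(world=(0.532,0.268,0.078),yaw=TA,up=5);smove(world=(0.5315,0.268,0.0717),yaw=TA,up=-8)
g=grab('scene'); crop(g,'s25',320,120,430,230,6)
f=grab('top');crop(f,'t25',100,110,220,250,5)
E
```

```text
t: 43.2
eef_pos: [0.5531, 0.2695, 0.2281]
ee_rot: [2.938, 0.0, -1.658]
force: [0.7, -0.8, -4.1]
width: 0.0141
t: 43.4
eef_pos: [0.553, 0.2671, 0.2282]
ee_rot: [2.938, -0.0, -1.66]
force: [-0.2, -0.1, -4.4]
width: 0.0134
scoop world [0.5328 0.2673 0.1307] tray [-0.0059  0.2809  0.1307] tip tray [-0.0598  0.2809  0.1418] yaw -5.11 up 11.66 roll -0.03 F [-0.2 -0.1 -4.4] t 43.4
shares -0.0020 0.0059 0.1749 0.1109 -0.0003 -0.0010
shares -0.0018 0.0764 0.2129 0.3276 -0.0004 -0.0010
```

View pics/s25.png

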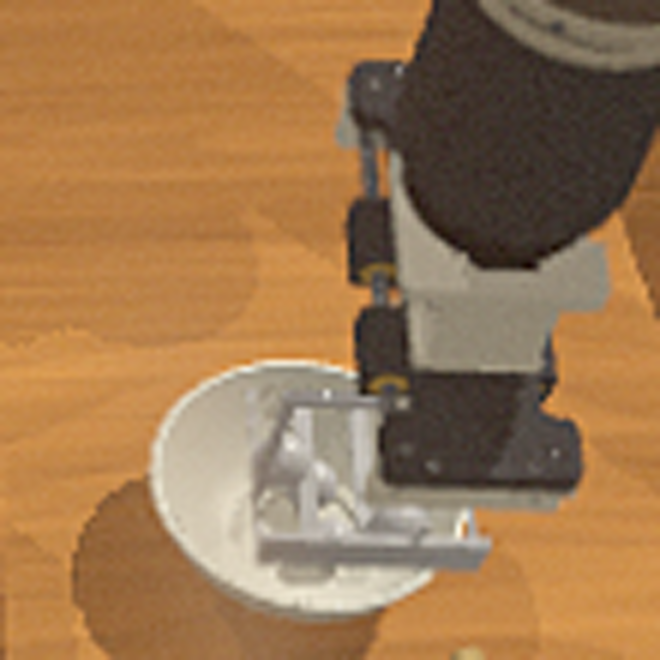

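View pics/t25.png

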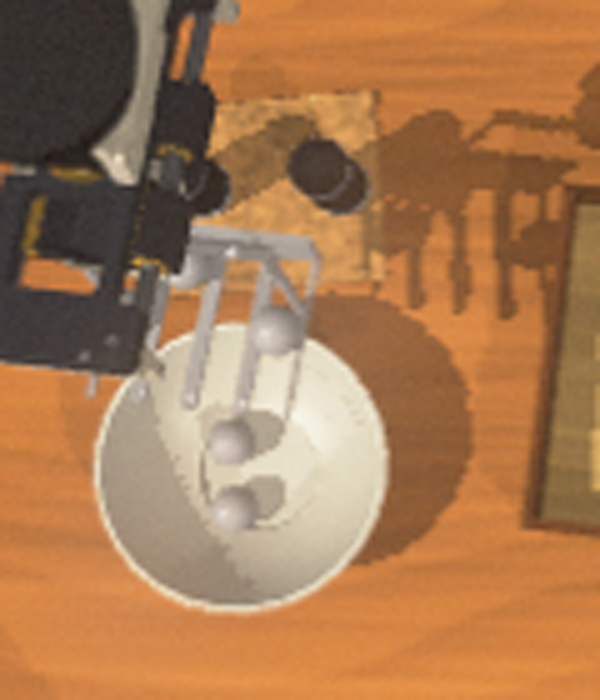

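```bash
python3 -m inch '1 -0.002 0 0.03 0.02 0 0;1 -0.002 0 0.07 0.04 0 0;1 -0.002 0.002 0.11 0.06 0 0;1 -0.002 0.004 0.14 0.085 0 0;1 -0.002 0.006 0.165 0.11 0 0;1 -0.002 0.006 0.175 0.11 0 0;1 -0.002 0.02 0.183 0.16 0 0;1 -0.002 0.035 0.192 0.21 0 0;1 -0.002 0.05 0.2 0.26 0 0;1 -0.002 0.063 0.207 0.29 0 0;1 -0.002 0.076 0.213 0.327 0 0;1 -0.002 0.076 0.213 0.327 0 0';python3 -m inch '1 0 0 0 0 0 0;1 0 0 0 0 0 0;1 0 0 0 0 0 0;1 0 0 0 0 0 0;1 0 0 0 0 0 0;1 0 0 0 0 0 0;1 0 0 0 0 0 0;1 0 0 0 0 0 0';python3 -m inch '1 0 0.01 -0.003 0.03 0 0;1 0 0.02 -0.007 0.06 0 0;1 0 0.03 -0.01 0.09 0 0;1 0 0.04 -0.014 0.11 0 0;1 0 0.04 -0.014 0.11 0 0;1 0 0.04 -0.014 0.11 0 0;1 0 0.04 -0.014 0.11 0 0;1 0 0.06 -0.02 0.16 0 0;1 0 0.08 -0.028 0.22 0 0;1 0 0.105 -0.037 0.284 0 0;1 0 0.105 -0.037 0.284 0 0;1 0 0.105 -0.037 0.284 0 0';python3 -m inch '1 0 0 0 0 0 0;1 0 0 0 0 0 0;1 0 0 0 0 0 0;1 0 0 0 0 0 0;1 0 0 0 0 0 0;1 0 0 0 0 0 0';python3 - <<'E'
from h import *
srep();g=grab('scene'); crop(g,'s26',320,120,430,230,6)
f=grab('top');crop(f,'t26',100,110,220,250,5)
smove(world=(0.54,0.268,0.12),yaw=TA,up=0)
E
```

```text
t: 44.7
eef_pos: [0.5169, 0.2704, 0.1705]
ee_rot: [-3.002, -0.001, -1.66]
force: [1.5, -0.6, -4.5]
width: 0.0138
t: 45.5
eef_pos: [0.518, 0.2714, 0.1703]
ee_rot: [-3.002, 0.0, -1.66]
force: [-0.4, -0.2, -4.0]
width: 0.0137
t: 46.7
eef_pos: [0.4856, 0.2743, 0.1771]
ee_rot: [-2.705, 0.0, -1.659]
force: [-0.9, 0.3, -1.7]
width: 0.0135
t: 47.3
eef_pos: [0.4855, 0.2743, 0.1769]
ee_rot: [-2.705, 0.0, -1.66]
force: [-0.6, 0.1, -2.9]
width: 0.0136
scoop world [0.5273 0.2691 0.0866] tray [-0.0116  0.2822  0.0866] tip tray [-0.0614  0.2822  0.0634] yaw -5.10 up -25.01 roll 0.00 F [-0.6  0.1 -2.9] t 47.3
shares -0.0002 -0.2260 -0.0516 -0.4170 -0.0001 -0.0006
```

View pics/s26.png

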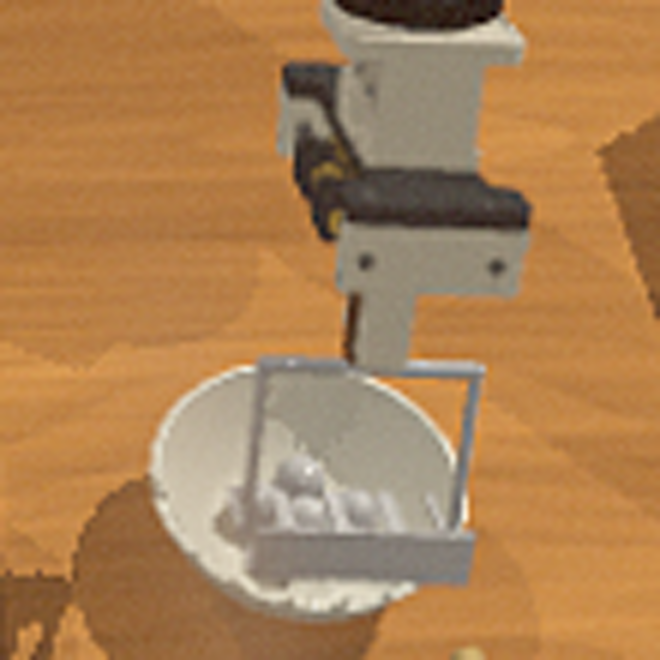

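View pics/t26.png

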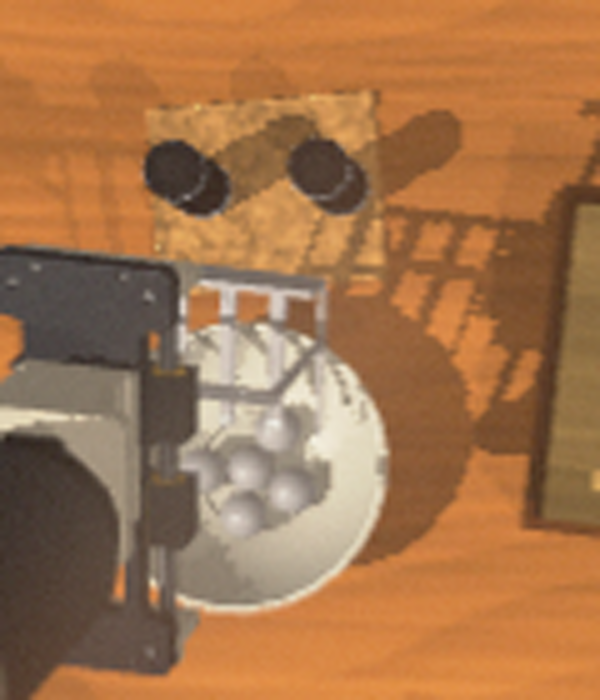

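```bash
python3 -m inch '1 0 -0.04 -0.06 -0.08 0 0;1 0 -0.1 -0.1 -0.2 0 0;1 0 -0.16 -0.1 -0.3 0 0;1 0 -0.226 -0.08 -0.417 0 0;1 0 -0.226 -0.052 -0.417 0 0;1 0 -0.226 -0.052 -0.417 0 0;1 0 -0.226 -0.052 -0.417 0 0;1 0 -0.226 -0.052 -0.417 0 0';python3 - <<'E'
from h import *
srep()
smove(world=(0.55,0.05,0.155),yaw=0,up=0);smove(world=(0.56,-0.175,0.155),yaw=0,up=0)
E
```

```text
t: 48.2
eef_pos: [0.5388, 0.269, 0.2196]
ee_rot: [-3.142, -0.001, -1.659]
force: [-0.5, 0.9, -2.0]
width: 0.0139
scoop world [0.5387 0.2675 0.12  ] tray [-1.000e-04  2.815e-01  1.200e-01] tip tray [-0.0551  0.2815  0.12  ] yaw -5.04 up -0.00 roll -0.05 F [-0.5  0.9 -2. ] t 48.2
shares 0.7192 -0.1007 -0.1159 -0.0000 -0.0009 -0.0839
shares 1.4633 -0.1997 -0.1152 -0.0000 -0.0009 -0.0839
```

```bash
python3 -m inch '1 0.05 -0.01 -0.05 0 0 0;1 0.15 -0.02 -0.1 0 0 0;1 0.3 -0.04 -0.116 0 0 -0.04;1 0.45 -0.06 -0.116 0 0 -0.084;1 0.6 -0.085 -0.116 0 0 -0.084;1 0.719 -0.1 -0.116 0 0 -0.084;1 0.719 -0.1 -0.116 0 0 -0.084;1 0.719 -0.1 -0.116 0 0 -0.084';python3 - <<'E'
from h import *
srep()
smove(world=(0.56,-0.175,0.155),yaw=0,up=0)
E
```

```text
t: 49.0
eef_pos: [0.5502, 0.0511, 0.256]
ee_rot: [-3.139, 0.001, -1.573]
force: [-0.2, 0.4, -2.1]
width: 0.0135
scoop world [0.5504 0.0496 0.1564] tray [0.0307 0.0656 0.1564] tip tray [-0.024   0.0609  0.1563] yaw -0.10 up -0.13 roll 0.04 F [-0.2  0.4 -2.1] t 49.0
shares 0.7485 -0.0340 0.0043 -0.0021 0.0006 -0.0016
```

```bash
python3 -m inch '1 0.05 0 0 0 0 0;1 0.15 -0.01 0 0 0 0;1 0.3 -0.02 0 0 0 0;1 0.45 -0.03 0 0 0 0;1 0.6 -0.034 0 0 0 0;1 0.7 -0.034 0.0 0 0 -0.001;1 0.749 -0.034 0.004 0 0 -0.001;1 0.749 -0.034 0.004 0 0 -0.001;1 0.749 -0.034 0.004 0 0 -0.001;1 0.749 -0.034 0.004 0 0 -0.001';python3 - <<'E'
from h import *
srep()
smove(world=(0.655,-0.175,0.155),yaw=0,up=0)
g=grab('scene'); crop(g,'s30',150,100,290,260,5)
f=grab('top');crop(f,'t30',270,60,380,230,4)
E
```

```text
t: 50.0
eef_pos: [0.5609, -0.1716, 0.2534]
ee_rot: [-3.141, 0.0, -1.569]
force: [0.4, 0.2, -2.0]
width: 0.014
scoop world [ 0.561  -0.1731  0.1538] tray [ 0.0609 -0.1553  0.1538] tip tray [ 0.0061 -0.1603  0.1538] yaw 0.10 up -0.01 roll 0.01 F [ 0.4  0.2 -2. ] t 50.0
shares 0.0069 -0.3135 -0.0038 -0.0002 0.0002 0.0016
```

View pics/s30.png

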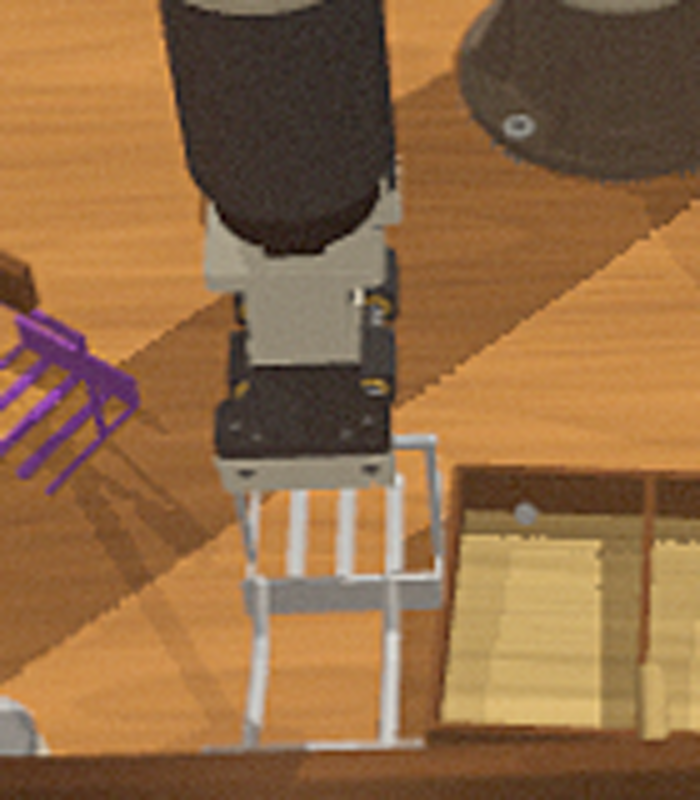

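View pics/t30.png

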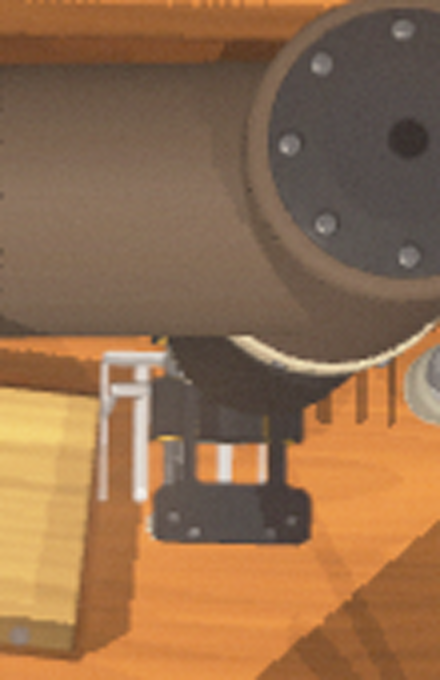

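```bash
python3 - <<'E'
from h import *
g=load('scene');f=load('top')
H=np.array([0.654,-0.175,0.211])
hs=[]
for y in(-.032,.032):
    P=[H+np.array(p) for p in((-.026,y,.016),(-.010,y,-.008),(.012,y,-.008),(.083,y,.018))]
    hs+=[[P[i],P[i+1]] for i in range(3)]
hs.append([H+[.083,-.05,.037],H+[.083,.05,.037]])
segs=[(x,(0,255,0)) for x in hs]+[(x,(255,0,255)) for x in scoop_pts(*scoop_pose(OFF))]
overlay(g,segs,'o7',185,170,265,265,7,(0,0))
grab
E
```

```text
(no output)
```

View pics/o7.png

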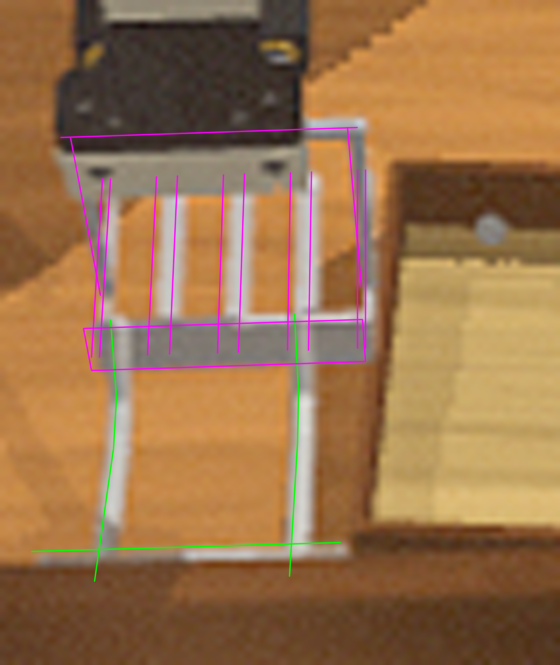

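```bash
python3 -m inch '1 0.007 -0.02 -0.004 0 0 0;1 0.007 -0.05 -0.004 0 0 0;1 0.007 -0.09 -0.004 0 0 0;1 0.007 -0.13 -0.004 0 0 0;1 0.007 -0.17 -0.004 0 0 0;1 0.007 -0.21 -0.004 0 0 0;1 0.007 -0.25 -0.004 0 0 0;1 0.007 -0.28 -0.004 0 0 0;1 0.007 -0.3 -0.004 0 0 0;1 0.007 -0.3135 -0.004 0 0 0;1 0.007 -0.3135 -0.004 0 0 0';python3 - <<'E'
from h import *
srep()
smove(world=(0.655,-0.175,0.122),yaw=0,up=0)
g=grab('scene','s31'); crop(g,'s31c',160,160,270,270,6)
E
```

```text
t: 51.2
eef_pos: [0.6551, -0.1749, 0.2543]
ee_rot: [3.141, 0.0, -1.571]
force: [-0.6, 0.6, -1.9]
width: 0.0133
scoop world [ 0.6551 -0.1763  0.1547] tray [ 0.1549 -0.1503  0.1547] tip tray [ 0.1001 -0.1551  0.1547] yaw 0.01 up 0.02 roll 0.01 F [-0.6  0.6 -1.9] t 51.2
shares -0.0045 0.0003 0.1089 0.0003 0.0001 0.0001
```

View pics/s31c.png

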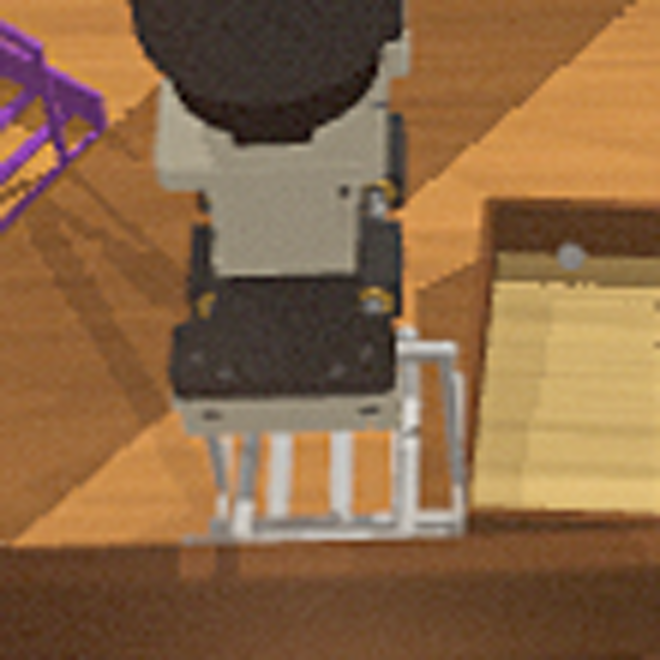

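```bash
python3 -m inch '1 -0.004 0 0.02 0 0 0;1 -0.004 0 0.04 0 0 0;1 -0.004 0 0.06 0 0 0;1 -0.004 0 0.08 0 0 0;1 -0.004 0 0.095 0 0 0;1 -0.004 0 0.108 0 0 0;1 -0.004 0 0.108 0 0 0';python3 -m inch '1 0 0 0.004 0 0 0;1 0 0 0.007 0 0 0;1 0 0 0.007 0 0 0';python3 -m inch '1 0 0 0.004 0 0 0;1 0 0 0.007 0 0 0;1 0 0 0.007 0 0 0'; python3 -c "
from h import *
srep()"
```

```text
t: 51.95
eef_pos: [0.6545, -0.1736, 0.2213]
ee_rot: [3.14, 0.0, -1.571]
force: [0.0, -0.1, -2.1]
width: 0.0136
t: 52.25
eef_pos: [0.6549, -0.1737, 0.2201]
ee_rot: [-3.141, 0.0, -1.571]
force: [0.4, 0.9, -2.5]
width: 0.0136
t: 52.55
eef_pos: [0.655, -0.1737, 0.2183]
ee_rot: [-3.141, -0.0, -1.571]
force: [-0.4, -0.0, -0.2]
width: 0.0137
scoop world [ 0.655  -0.1752  0.1187] tray [ 0.1548 -0.1492  0.1187] tip tray [ 0.1    -0.154   0.1187] yaw 0.02 up -0.03 roll -0.01 F [-0.4 -0.  -0.2] t 52.55
```

```bash
python3 -m inch '1 0 0 0.003 0 0 0;1 0 0 0.003 0 0 0;1 0 0 0.003 0 0 0';python3 -m inch '1 0 0 0.003 0 0 0;1 0 0 0.003 0 0 0;1 0 0 0.003 0 0 0'; python3 -c "
from h import *
srep()"
```

```text
t: 52.85
eef_pos: [0.655, -0.1737, 0.2181]
ee_rot: [-3.14, -0.0, -1.57]
force: [-1.8, 1.4, 5.8]
width: 0.0138
t: 53.15
eef_pos: [0.6551, -0.1738, 0.218]
ee_rot: [-3.14, -0.001, -1.57]
force: [-4.8, 2.4, 9.6]
width: 0.0139
scoop world [ 0.6553 -0.1753  0.1184] tray [ 0.155  -0.1492  0.1184] tip tray [ 0.1002 -0.1541  0.1183] yaw 0.03 up -0.10 roll -0.03 F [-4.8  2.4  9.6] t 53.15
```

```bash
python3 -m inch '0.82 0 0 0 0 0 0;0.8 0 0 0 0 0 0;0.75 0 0 0 0 0 0;0.7 0 0 0 0 0 0;0.6 0 0 0 0 0 0;0.6 0 0 0 0 0 0;0.6 0 0 0 0 0 0;0.6 0 0 0 0 0 0' 10; python3 - <<'E'
from h import *
srep();g=grab('scene'); crop(g,'s32',160,160,270,270,6); st()
E
```

```text
t: 53.95
eef_pos: [0.6549, -0.1736, 0.2161]
ee_rot: [3.142, 0.0, -1.571]
force: [-0.0, -1.1, 1.4]
width: 0.0349
scoop world [ 0.6549 -0.1751  0.1165] tray [ 0.1546 -0.1491  0.1165] tip tray [ 0.0998 -0.154   0.1165] yaw 0.01 up 0.00 roll 0.01 F [-0.  -1.1  1.4] t 53.95
{'t': 54.0, 'eef_pos': [0.6548, -0.1737, 0.2161], 'ee_rot': [3.1416, 0.0001, -1.5706], 'force': [0.4832, 0.2986, 0.2176], 'width': 0.0348, 'q': [0.0278, 0.3687, 0.0029, -0.0001, -1.205, -0.0275]}
```

View pics/s32.png

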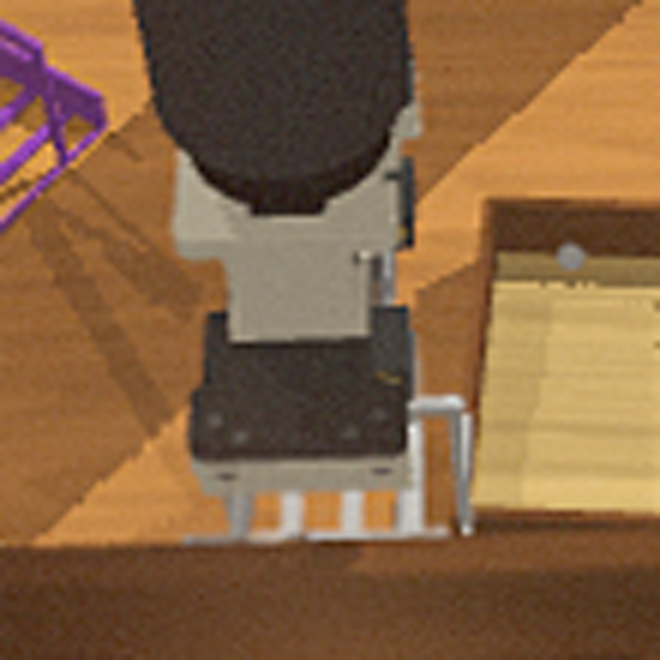

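Released; now rise straight up and back away.

```bash
python3 -m inch '0.6 0 0 -0.02 0 0 0;0.6 0 0 -0.06 0 0 0;0.6 0 0 -0.12 0 0 0;0.6 0 0 -0.2 0 0 0;0.6 0 0 -0.3 0 0 0;0.6 0 0 -0.4 0 0 0;0.6 0 0 -0.4 0 0 0;0.6 0 0 -0.4 0 0 0'; python3 -m inch '0.6 0 0.1 0 0 0 0;0.6 0 0.25 0 0 0 0;0.6 0 0.4 0 0 0 0;0.6 0 0.55 0 0 0 0;0.6 0 0.7 0 0 0 0;0.6 0 0.7 0 0 0 0;0.6 0 0.7 0 0 0 0'; python3 - <<'E'
from h import *
st();g=grab('scene','s33'); crop(g,'s33c',180,180,330,270,5);f=grab('top','t33')
crop(f,'t33c',270,60,390,170,6)
E
```

```text
t: 54.8
eef_pos: [0.6552, -0.1737, 0.3381]
ee_rot: [-3.139, 0.0, -1.571]
force: [-0.6, 0.8, -0.7]
width: 0.0351
t: 55.5
eef_pos: [0.4438, -0.1737, 0.3367]
ee_rot: [-3.14, 0.0, -1.571]
force: [0.4, 0.6, 0.5]
width: 0.0354
{'t': 55.5, 'eef_pos': [0.4438, -0.1737, 0.3367], 'ee_rot': [-3.14, 0.0002, -1.5707], 'force': [0.3924, 0.5666, 0.5355], 'width': 0.0354, 'q': [0.0409, -0.0331, -0.2181, -0.0001, -1.3842, -0.0408]}
```

View pics/s33.png

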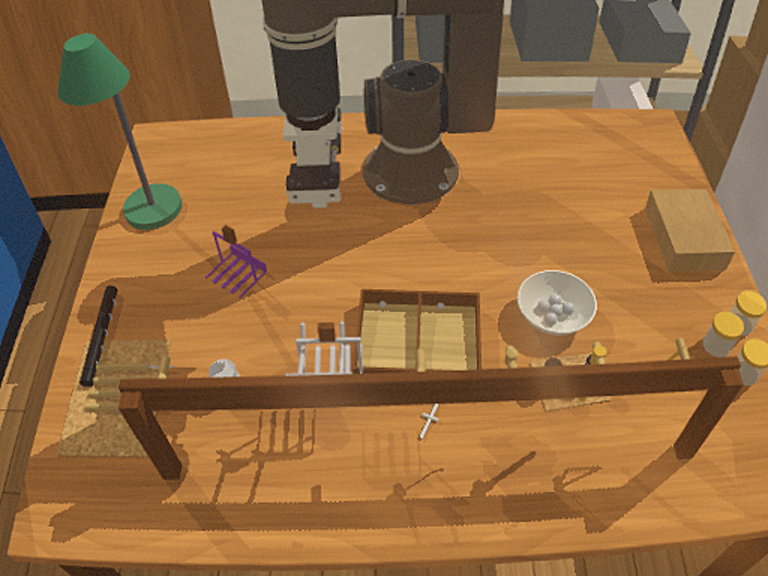

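View pics/t33.png

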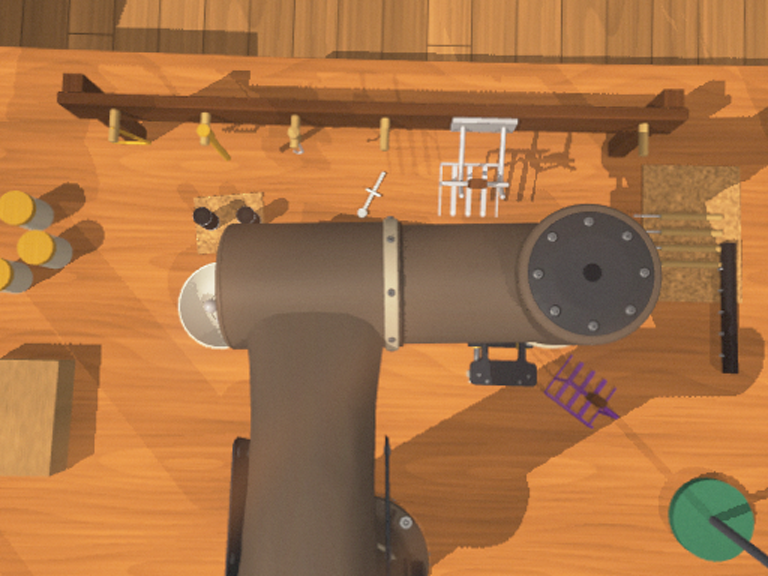

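View pics/t33c.png

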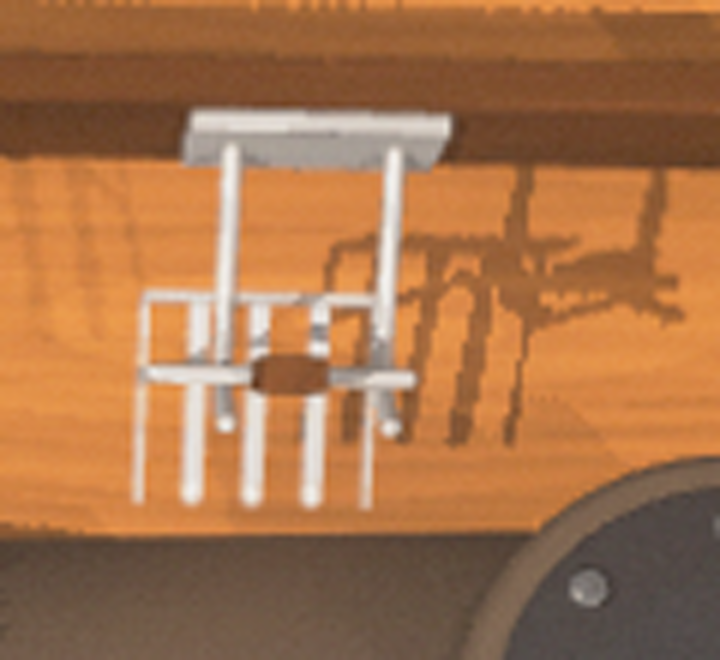

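View pics/s33c.png

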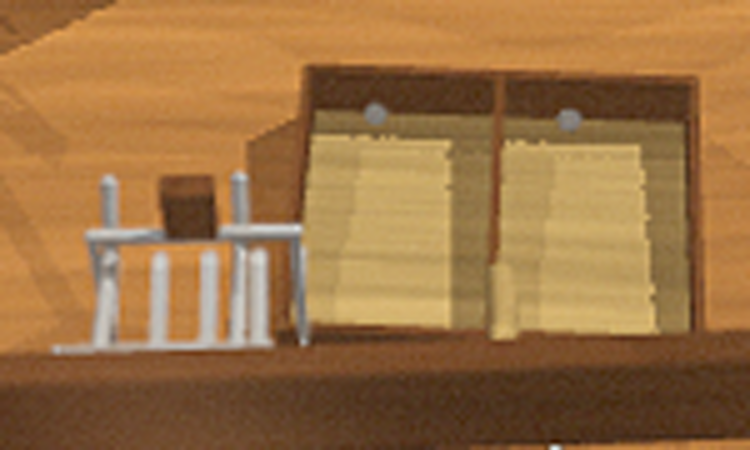

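```bash
python3 - <<'E'
from h import *
f=grab('top');g=grab('scene')
for u,v in((150,374),(230,378),(350,379),(408,380),(288,372)):
    u,v=270+u/6,60+v/6; print(np.round(depth(f,u,v),4),np.round(atz(f,u,v,0.211),4))
print('scene ends')
for u,v in((88,238),(300,233)):
    u,v=180+u/5,180+v/5; print(np.round(atz(g,u,v,0.211),4),np.round(depth(g,u,v),4))
H=np.array([0.654,-0.175,0.211]);
p=np.array([.655,-.1753,.1184])
segs=[(x,(255,0,255)) for x in scoop_pts(p,Ro.identity())]+[([H+[-.026,y,.016],H+[.083,y,.018]],(0,255,0)) for y in(-.032,.032)]
overlay(f,segs,'o9',270,60,390,170,6)
crop(g,'s34',335,170,415,270,6)
E
```

```text
[ 0.6496 -0.1151  0.2142] [ 0.6504 -0.1154  0.211 ]
[ 0.6491 -0.1469  0.2129] [ 0.6496 -0.1471  0.211 ]
[ 0.649  -0.1939  0.2162] [ 0.6504 -0.1947  0.211 ]
[ 0.6491 -0.2167  0.2162] [ 0.6505 -0.2176  0.211 ]
[ 0.6427 -0.1652  0.2487] [ 0.6526 -0.1701  0.211 ]
scene ends
[ 0.6533 -0.2144  0.211 ] [ 0.6552 -0.214   0.2136]
[ 0.6542 -0.1113  0.211 ] [ 0.5144 -0.1203  0.0162]
```

View pics/o9.png

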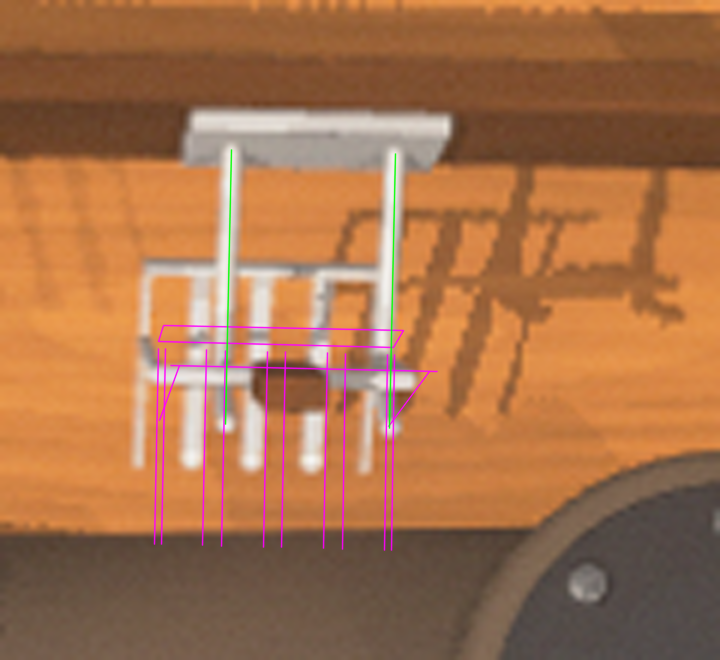

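View pics/s34.png

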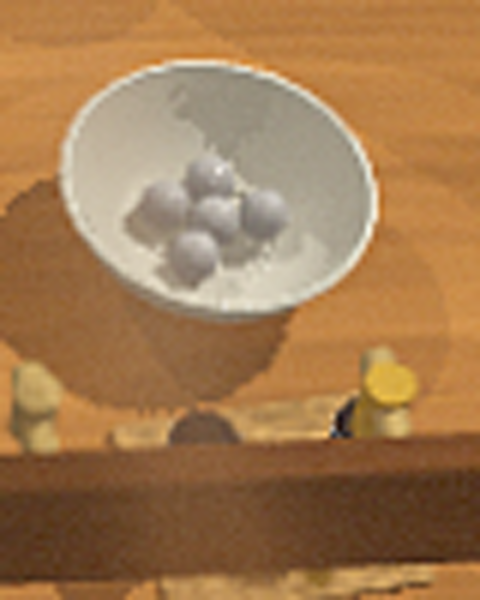

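```bash
for i in 1 2 3 4; do python3 -m inch '0.6 0 0 0 0 0 0;0.6 0 0 0 0 0 0;0.6 0 0 0 0 0 0;0.6 0 0 0 0 0 0;0.6 0 0 0 0 0 0;0.6 0 0 0 0 0 0;0.6 0 0 0 0 0 0;0.6 0 0 0 0 0 0;0.6 0 0 0 0 0 0;0.6 0 0 0 0 0 0;0.6 0 0 0 0 0 0;0.6 0 0 0 0 0 0' >/dev/null; done; python3 - <<'E'
from h import *
f=grab('top');crop(f,'w0',270,60,390,170,6)
E
python3 -m inch '0.6 0 0 0 0 0 0;0.6 0 0 0 0 0 0;0.6 0 0 0 0 0 0'
python3 - <<'E'
from h import *
f=grab('top');crop(f,'w1',270,60,390,170,6)
a=cv2.imread('pics/w0.png');b=cv2.imread('pics/w1.png');print(cv2.absdiff(a,b).max(),cv2.absdiff(a,b).mean());cv2.imwrite('pics/w.png',cv2.resize(np.hstack([a,b]),(800,367)))
E
```

```text
t: 60.85
eef_pos: [0.4449, -0.1737, 0.3361]
ee_rot: [-3.142, 0.0, -1.571]
force: [-0.5, -0.5, -0.4]
width: 0.035
175 5.906845538720539
```

View pics/w.png

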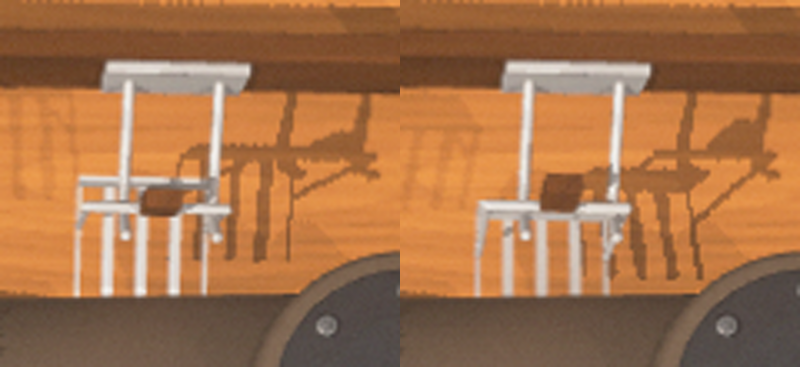

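```bash
cat > tilt.py <<'E'
from h import *
f=arm.grab_frame('top'); pts=[]
for v in range(105,140):
    for u in range(300,336):
        p=depth(f,u,v)
        if p[2]>0.234 and p[0]<0.715: pts.append(p)
pts=np.array(pts); m=np.median(pts,0) if len(pts) else None; print('t',arm.get_state()['t'],len(pts),np.round(m,4) if m is not None else None,'tilt~',round(float(np.arcsin(np.clip((m[0]-0.651)/0.038,-1,1))),2) if m is not None else None)
E
W='0.6 0 0 0 0 0 0'
for i in 1 2 3 4 5 6; do python3 tilt.py; python3 tilt.py; python3 -m inch '0.6 0 0 0 0 0 0' >/dev/null; done
for i in 1 2 3 4 5 6 7 8; do python3 -m inch '0.6 0 0 0 0 0 0;0.6 0 0 0 0 0 0;0.6 0 0 0 0 0 0;0.6 0 0 0 0 0 0;0.6 0 0 0 0 0 0;0.6 0 0 0 0 0 0;0.6 0 0 0 0 0 0;0.6 0 0 0 0 0 0;0.6 0 0 0 0 0 0;0.6 0 0 0 0 0 0;0.6 0 0 0 0 0 0;0.6 0 0 0 0 0 0' >/dev/null; done
for i in 1 2 3 4 5 6; do python3 tilt.py; python3 tilt.py;  python3 -m inch '0.6 0 0 0 0 0 0' >/dev/null; done
```

```text
t 60.95 104 [ 0.6557 -0.1662  0.2499] tilt~ 0.12
t 61.0 99 [ 0.6541 -0.1647  0.25  ] tilt~ 0.08
t 61.15 89 [ 0.6486 -0.1647  0.2516] tilt~ -0.06
t 61.2 84 [ 0.6467 -0.1651  0.2509] tilt~ -0.11
t 61.35 95 [ 0.6495 -0.1654  0.2504] tilt~ -0.04
t 61.4 98 [ 0.6516 -0.1651  0.2507] tilt~ 0.02
t 61.55 100 [ 0.6537 -0.1662  0.2505] tilt~ 0.07
t 61.6 99 [ 0.6536 -0.1666  0.2504] tilt~ 0.07
t 61.75 96 [ 0.65   -0.1658  0.2502] tilt~ -0.03
t 61.8 86 [ 0.6487 -0.1647  0.251 ] tilt~ -0.06
t 61.95 97 [ 0.6496 -0.1656  0.2505] tilt~ -0.04
t 62.0 96 [ 0.651  -0.1649  0.2505] tilt~ 0.0
t 71.75 96 [ 0.6511 -0.1647  0.2508] tilt~ 0.0
t 71.8 99 [ 0.6513 -0.1648  0.2505] tilt~ 0.01
t 71.95 97 [ 0.6513 -0.1649  0.2511] tilt~ 0.01
t 72.0 96 [ 0.6515 -0.1647  0.2511] tilt~ 0.01
t 72.15 95 [ 0.6513 -0.1647  0.2508] tilt~ 0.01
t 72.2 97 [ 0.6513 -0.1653  0.2509] tilt~ 0.01
t 72.35 99 [ 0.6511 -0.1648  0.2511] tilt~ 0.0
t 72.4 95 [ 0.6511 -0.1648  0.2504] tilt~ 0.0
t 72.55 97 [ 0.6514 -0.1647  0.2505] tilt~ 0.01
t 72.6 94 [ 0.6513 -0.1648  0.2508] tilt~ 0.01
t 72.75 101 [ 0.6512 -0.1646  0.2507] tilt~ 0.01
t 72.8 95 [ 0.6515 -0.1649  0.2503] tilt~ 0.01
```

```bash
python3 - <<'E'
from h import *
g=grab('scene','fin'); 
f=grab('top'); print([np.round(depth(f,u/1.5,v/1.5),3).tolist() for u,v in((203,217),(246,213))])
print(arm.job_done()); st()
E
```

```text
[[0.614, 0.306, 0.068], [0.623, 0.229, 0.069]]
the job is handed in; nothing more can be done
None
the job is handed in; nothing more can be done
```

View pics/fin.png

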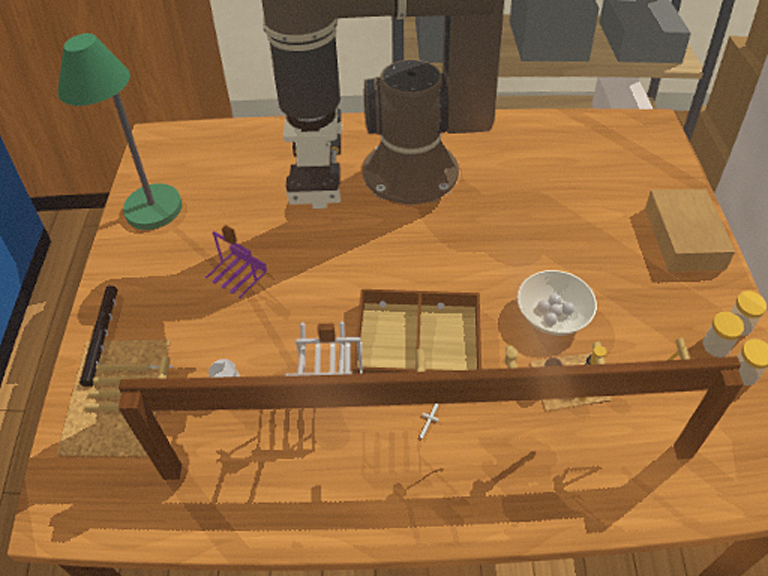

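The job was done in the order asked and handed in at about t = 73 s of the 210 s allowed. No verdict came back, so what follows rests on my own camera checks.

**What I did**
- **Barrels:** I stood both barrels on the small cork mat, the one that measures about 110 x 130 mm.
- **Balls:** I scooped two large balls from the right bay and three from the left, and tipped all five into the dish. One small ball was left in each bay.
- **Scoop:** I hung it by its crossbar on both prongs, let go, and backed the arm clear.

**Last checks**
- **Balls:** five large balls lie in the dish, and the two small ones are in the tray against the low wall. The dish stands upright.
- **Barrels:** their tops read 68 to 69 mm high, which fits upright barrels on the 4 mm mat.
- **Bystanders:** the pad jar and trill key look unmoved in the pictures. I did not measure them.
- **Scoop:** tilt is about 0.01 rad.

**What disagreed**
- **Scoop off centre:** after I let go, the scoop swung and now hangs about 10 mm off the hook's centre in y. That is inside the 25 mm limit. The cause may have been a knock, but I did not see one. I waited about 17 s and it had stopped swinging before I handed in.
- **Camera offset:** the scene camera read about 4 to 5 mm too far in y compared with the top camera, so I used the top camera's positions.

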